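Put the vial carousel in hand gear and bring the orange vial under the nozzle

TASK

Put the vial carousel's yellow gear knob in gear: ease it down while rocking it round until the teeth mesh and it drops fully home, without forcing them, and take your hand off to see that it stays in. Then take the knob afresh and wind the turntable round by it, nearly half a turn, until the orange-capped vial stands right under the blue dispensing nozzle, and let go with the knob still fully in gear. Handle nothing but the knob: keep off the turntable, the vials and the nozzle, and leave the bottles and the tube rack standing where they are.

Things in the scene. Friction and masses are not known exactly. Their poses are not given: they have to be found in the camera images.
- base: Fixed white round base of the carousel, 270 mm across, 45 mm tall; origin on the table under the vertical axis about which turntable, spindle and knob all turn. Its +x points to the nozzle's post.
- nozzle: Fixed dispensing arm on the base (same origin and axes as the base): a steel post 20 mm thick, 157 mm out from the axis along +x, up to 180 mm high, with a grey bar (18 mm wide, from 92 to 162 mm out, 165 to 179 mm above the table) that holds the blue nozzle (12 mm thick) over the vials.
- nozzle_tip (a point): Lower tip of the blue dispensing nozzle, 95 mm out from the axis, 142 mm above the table; a vial's cap top passes 12 mm below it. The nozzle is fixed to the base.
- turntable: Aluminium disc, 250 mm across, its top 62 mm above the table, eight amber vials (32 mm wide, tops 130 mm above the table) fixed on it, 95 mm out from the axis, and a steel column 60 mm thick with 6 upright dog teeth on top. Turns either way without end, held by 0.15 N m of friction. Origin on the axis, +x to the orange cap. How the teeth lie relative to the vials is unknown and differs each time.
- orange_cap (a point): Centre of the top of the only orange cap (the other seven are black), 95 mm out from the axis, 130 mm above the table. It goes round with the turntable.
- spindle: Vertical spindle of the knob; turns freely either way without end (friction 0.02 N m). Origin on the axis; its x axis lies along the knob's grip bar. The knob slides up and down on it and turns with it. Out of gear it does not turn the turntable.
- knob_grip (a point): Middle of the yellow grip bar, on the axis, at the height to grip: 184 mm above the table with the knob up, 172 mm in gear. Bar: 56 mm long (this point's x), 18 mm thick (y, the way to pinch), 44 mm tall, its top 16 mm above this point. A black flange of 80 mm diameter begins 22 mm below; 3 teeth under it mesh with the turntable's 6 every 60 degrees, with 7 degrees of play.
- knob (a joint): How far the knob is pressed down, m: 0 = up, out of gear (start); about 0.004 = teeth stand on top of one another; 0.012 = fully home, in gear. Needs about 2 N to move down, 4 N up, and stays where it is left. Pressing hard (25 N or more) on teeth that do not mesh only drags the turntable round with the knob.
- wash_bottle: White squeeze wash bottle with a bent spout, 68 mm wide, 170 mm tall, loose; bystander. Origin under its centre.
- dropper_bottle: Amber dropper bottle with a black rubber bulb, 47 mm wide, 118 mm tall, loose; bystander. Origin under its centre.
- tube_rack: Clear test tube rack with seven tubes, 80 x 200 mm, 114 mm tall with its tubes, loose; bystander. Origin under its centre, long side along its y.

How it is judged:
By the outcome, as a careful person would: the job done as asked, in the order asked, and still so for the second after the job is handed in, with the robot touching nothing.
It also fails if it takes over 72 s, if anything falls off the work surface, if the arm or the gripper's body presses on something with over 40 N, if the wrist force passes 120 N, or if a joint passes its speed limit or range.

ROBOT

A 6-joint arm with a two-finger parallel gripper is mounted at the origin on the work surface. World frame = base frame: x ahead of the robot, y to its left, z up, the work surface at z = 0. Lengths are in m, angles in rad, forces in N, time in s.
With the tool pointing down it reaches from about 0.3 to 0.875 m from the base axis. Payload 6.4 kg.
Tool frame: the origin (TCP) lies between the finger pads; the fingertips stand 25 mm ahead of it and the grasp point (between the pads) lies 6 mm ahead of it; y points along the fingers, x is the direction in which the jaws open and shut, and the axes are right-handed (so a half turn about y gives the same grasp; the last joint's range is limited). The gripper opens to 85 mm and grips with 20 to 120 N. Pads are 22 mm wide; open, the fingers measure 114 mm over their backs; the gripper's body (76 mm by 85 mm) begins 54 mm behind the grasp point. The pads swing forward as they close: fully open they stand 13 mm farther back than shut.
Start: joints at [0.996, 0.181, 1.607, -0, 1.354, -0.206], TCP at [0.207, 0.536, 0.256] pointing down, gripper open.
Joint ranges: [-2.99, 2.99], [-0.89, 2.07], [0.3, 2.58], [-1.14, 4.28], [0, 2.63], [-3.12, 3.12]. Speed limits (rad/s): [2.57, 2.57, 3.01, 3.14, 3.14, 3.14].

INTERFACE

Orientations are given as a unit quaternion [w, x, y, z].
In Python, from bench import ctrl, vision, ticket, find_in, regions_of, pinpoint gives the robot as it stands.
- The arm moves only by the tool apply_moves, never from a script. Its argument "increments" is a list of rows, each an object of numbers: "x", "y", "z": the shift along the tool's x, y, z in cm; "ax", "ay", "az": the turn, a rotation vector about the tool's x, y, z in rad; "grip": the closure, from 0 (fully open) to 1 (shut). A call has 1 to 12 rows; each row is the pose to reach, as a shift and turn from the pose measured when the call began, along the tool's axes at that moment; what a row does not reach only later rows make up. A row lasts 1/8 s, in which the tool goes at most 62.5 mm and 10.7 degrees, less where a joint would pass 70% of its speed; a pose out of reach is approached as far as the arm can. A call with a gripper value outside its range is refused whole. The fingers move at their own pace and stop on an object; the grip force is fixed at half the most. Time passes only in rows, so rows that repeat a pose let the fingers close. It gives the time, the measured TCP pose, the force and the opening at its end, in the units of the state.
- ctrl.get_obs(): the state, without advancing time (a new reading comes with each control period).
- vision.camera(name): name is "scene" or "top" or "wrist"; returns the picture (384x512x3 uint8, red, green, blue); there is no depth.
- vision.camera_params(name): a dict with "intrinsics" (3x3 intrinsics, pixels), "R" (3x3) and "t" (3): a world point X has camera coordinates R X + t. Camera axes: x right, y down, z forward; pixel columns grow to the right and rows downward; lengths in m; the calibration is good to about 2 mm. A picture is of the moment at which its call begins: read the wrist's pose just before it. camera_params takes no time and is no camera call; for the wrist camera it gives the pose at the moment of the call.
- ticket.hand_in(): hands the job in, once; it reports no verdict.
Trained networks look in the newest picture that a camera, given by its name, has taken for a name from the list of things; names that differ only in an ending like _2 or _b are one class to them, and where a whole thing is asked for, a point or a joint stands for the part that bears it (a point fixed in the world has none). Each returns a list of dicts, best first, with "p" (0 to 1); they miss things now and then, are a little off and sometimes report something else, mostly with a low value. They report only what shows in the picture. A call takes as long as a camera call.
- find_in(camera, query): "rect" ([centre column, centre row, width, height] in pixels, round what is visible of it).
- regions_of(camera, query): "mask" (384x512 bool, what is visible of it) and "rect" ([centre column, centre row, width, height] in pixels, round what is visible of it).
- pinpoint(camera, query): "xy" ([column, row] in pixels: a listed point, or the origin of a listed thing).
The state is a dict: "time_s": time; "q": joint angles; "dq": joint speeds; "joint_efforts": joint torques, N m; "eef_pos": TCP position; "eef_rot": TCP orientation; "wrist_force": force on the tool from outside, world axes, zero at the start; "torque": the same for the moment, N m; "opening": opening from 0.0 (shut) to 1.0 (fully open).
Only numpy, scipy, OpenCV 4.12 (cv2) and the standard library are available. Lean on these libraries where they do the work, as an engineer would, in place of code of your own. Each camera call takes 0.05 s, during which the arm holds its last target.

## Working session

There is one attempt and no reset: what is moved stays moved. The work goes in short steps, Python scripts to look and compute and a tool call to move; the robot and the scene stay as the last step left them, time stands still between calls to the robot, and variables do not carry over. Pictures are saved under pics/ and viewed, and the job is handed in when it is done.

Besides the shell and the picture viewer there is one more tool, called after ">>>" as a command line: name --argument value ..., lists and objects as JSON in quotes. apply_moves: Moves the arm, as the interface text tells. Its arguments: {"type":"object","properties":{"increments":{"type":"array","items":{"type":"object","properties":{"x":{"type":"number"},"y":{"type":"number"},"z":{"type":"number"},"ax":{"type":"number"},"ay":{"type":"number"},"az":{"type":"number"},"grip":{"type":"number"}}}}},"required":["increments"]}

```bash
ls; mkdir -p pics; cat > h.py <<'E'
import numpy as np, cv2
from bench import ctrl, vision, ticket, find_in, regions_of, pinpoint
def snap(cam,fn):
    im=vision.camera(cam); cv2.imwrite('pics/'+fn,im[:,:,::-1].copy()); return im
def onplane(cam,xy,z,P=None):
    P=P or vision.camera_params(cam)
    K,R,t=[np.array(P[k]) for k in('intrinsics','R','t')]
    d=R.T@np.linalg.inv(K)@np.array([xy[0],xy[1],1.]); c=-R.T@t
    return c+d*(z-c[2])/d[2]
E
python3 - <<'E'
from h import *
o=ctrl.get_obs()
for k,v in o.items(): print(k,np.round(v,4))
for c in('scene','top'):
    snap(c,c+'0.png')
    for q in ('base','knob_grip','orange_cap','nozzle_tip','spindle','turntable'):
        r=pinpoint(c,q)
        z={'base':0,'knob_grip':.184,'orange_cap':.13,'nozzle_tip':.142,'spindle':0,'turntable':0}[q]
        for a in r[:2]: print(c,q,np.round(a['xy'],1),round(a['p'],2),np.round(onplane(c,a['xy'],z),4))
E
```

```text
pics
time_s 0.0
q [ 0.9957  0.1815  1.608   0.      1.3538 -0.2063]
dq [-0.0014  0.0002 -0.0003  0.      0.001   0.0003]
joint_efforts [ 8.00000e-04 -4.44853e+01 -3.51346e+01 -2.00000e-04  8.90000e-03
 -0.00000e+00]
eef_pos [0.207  0.5359 0.2554]
eef_rot [-0.583   0.5834  0.3993 -0.4004]
wrist_force [ 0.0424 -0.7933 -0.2303]
torque [-0.002   0.0008  0.0244]
opening 0.9968
scene base [241.5 212. ] 0.8 [0.5509 0.0189 0.    ]
scene knob_grip [236.9 161.4] 0.74 [0.541  0.0053 0.184 ]
scene nozzle_tip [244.3 192.9] 0.95 [0.6263 0.072  0.142 ]
scene nozzle_tip [246.5 179.9] 0.51 [0.5636 0.0478 0.142 ]
scene spindle [245.7 182.2] 0.71 [ 0.3906 -0.046   0.    ]
scene turntable [243.1 198.8] 0.6 [ 0.4842 -0.0091  0.    ]
scene turntable [320.2 221.3] 0.15 [0.49   0.2668 0.    ]
top base [260.4 199.4] 0.68 [0.5549 0.0309 0.    ]
top knob_grip [267.6 200.3] 0.86 [0.5439 0.0177 0.184 ]
top orange_cap [265.6 200.7] 0.68 [0.5451 0.0207 0.13  ]
top orange_cap [277.2 229.5] 0.66 [ 0.4622 -0.0111  0.13  ]
top nozzle_tip [245.5 169.7] 0.58 [0.6341 0.0772 0.142 ]
top spindle [265.9 201.8] 0.72 [0.5471 0.0136 0.    ]
top turntable [261.5 202.9] 0.77 [0.5438 0.0276 0.    ]
```

```bash
python3 - <<'E'
import cv2,numpy as np
a=cv2.imread('pics/top0.png')[100:300,160:380]; b=cv2.imread('pics/scene0.png')[100:290,130:350]
cv2.imwrite('pics/topc.png',cv2.resize(a,None,fx=3,fy=3,interpolation=2)[:600]); cv2.imwrite('pics/scenec.png',cv2.resize(b,None,fx=3,fy=3,interpolation=2))
E
```

```text
(no output)
```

View pics/top0.png

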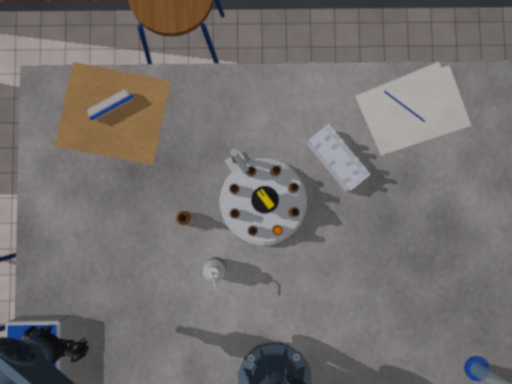

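View pics/topc.png

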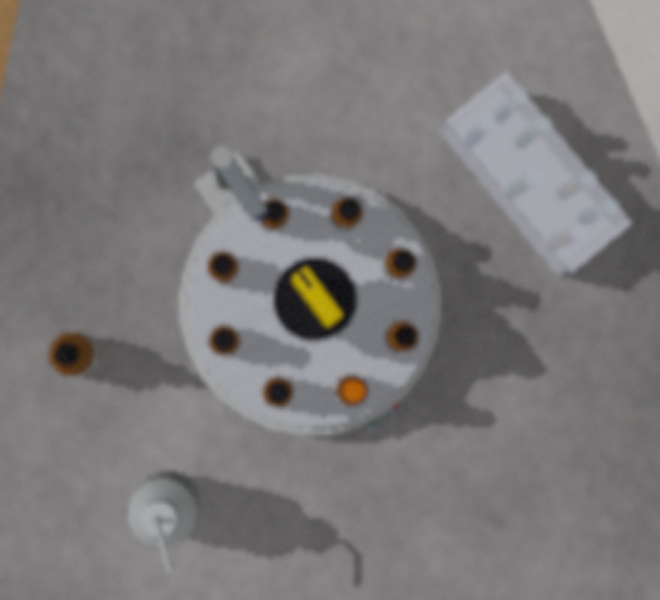

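View pics/scene0.png

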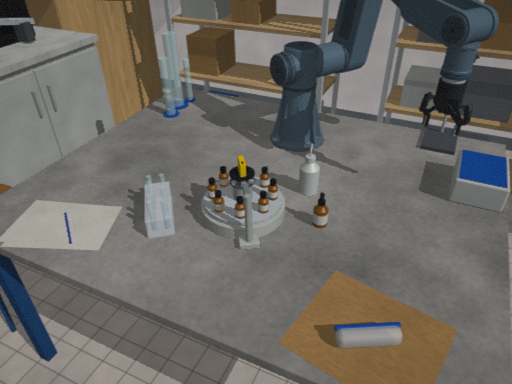

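View pics/scenec.png

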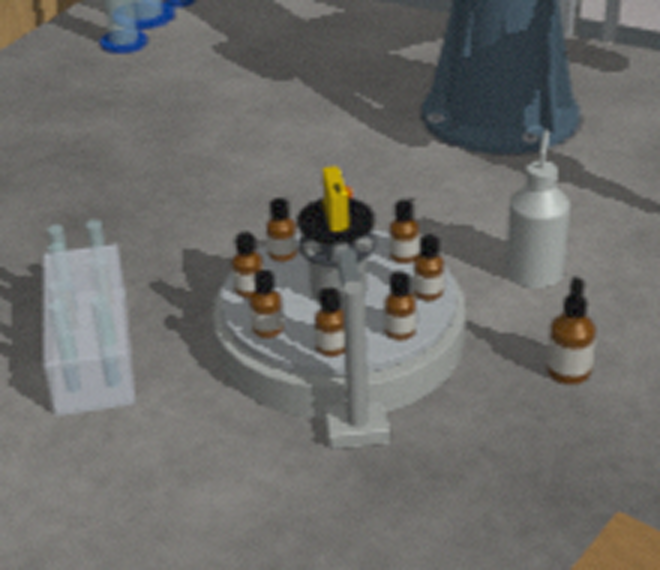

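```bash
cat >> h.py <<'E'
from scipy.spatial.transform import Rotation as Rn
def pose():
    o=ctrl.get_obs(); q=o['eef_rot']; return np.array(o['eef_pos']),Rn.from_quat([q[1],q[2],q[3],q[0]]),o
def yawx(R): v=R.as_matrix()[:,0]; return np.degrees(np.arctan2(v[1],v[0]))
def plan(pos,yaw):
    # tool z down, x at yaw(deg)
    p,R,o=pose(); a=np.radians(yaw)
    x=np.array([np.cos(a),np.sin(a),0]); z=np.array([0,0,-1.]); y=np.cross(z,x)
    T=Rn.from_matrix(np.stack([x,y,z],1))
    s=R.inv().apply(np.array(pos)-p)*100; w=(R.inv()*T).as_rotvec()
    print('yaw',round(yaw,1),'shift cm',np.round(s,2),'rotvec',np.round(w,3),'now yaw',round(yawx(R),2),'q6',round(o['q'][5],3),'q1',round(o['q'][0],3))
E
python3 - <<'E'
from h import *
p,R,o=pose(); print(R.as_matrix().round(3))
plan([.545,.018,.30],124); plan([.545,.018,.30],-56)
E
```

```text
[[ 0.361 -0.    -0.933]
 [ 0.933  0.     0.361]
 [-0.    -1.     0.   ]]
yaw 124 shift cm [-36.17  -4.37 -50.19] rotvec [-1.437 -0.75  -0.75 ] now yaw 68.87 q6 -0.206 q1 0.996
yaw -56 shift cm [-36.17  -4.37 -50.19] rotvec [-0.857  1.642  1.642] now yaw 68.87 q6 -0.206 q1 0.996
```

```bash
sed -i 's/z=np.array(\[0,0,-1.\]); y=np.cross(z,x)/y=np.array([0,0,-1.]); z=np.cross(x,y)/' h.py
python3 - <<'E'
from h import *
plan([.545,.018,.30],124); plan([.545,.018,.30],-56);plan([.49,.018,.32],124)
P=vision.camera_params('wrist'); p,R,o=pose()
print(np.round(P['intrinsics'],1)); Rc=np.array(P['R']);c=-Rc.T@np.array(P['t']); print('cam in tool',R.inv().apply(c-p), 'fwd in tool',R.inv().apply(Rc[2]))
E
```

```text
yaw 124 shift cm [-36.17  -4.37 -50.19] rotvec [-0.    -0.962  0.   ] now yaw 68.87 q6 -0.206 q1 0.996
yaw -56 shift cm [-36.17  -4.37 -50.19] rotvec [-0.     2.179 -0.   ] now yaw 68.87 q6 -0.206 q1 0.996
yaw 124 shift cm [-38.16  -6.37 -45.06] rotvec [-0.    -0.962  0.   ] now yaw 68.87 q6 -0.206 q1 0.996
[[268.6   0.  252.9]
 [  0.  268.6 191.8]
 [  0.    0.    1. ]]
cam in tool [-0.00164237 -0.11865253  0.06902111] fwd in tool [ 2.72864168e-04  9.62744225e-01 -2.70413539e-01]
```

>>> apply_moves --increments '[{"x":-4.5,"y":-4.4,"z":-6.3,"ay":-0.12,"grip":0},{"x":-9,"y":-6,"z":-12.5,"ay":-0.24,"grip":0},{"x":-13.5,"y":-6,"z":-19,"ay":-0.36,"grip":0},{"x":-18,"y":-6,"z":-25,"ay":-0.48,"grip":0},{"x":-22.5,"y":-6,"z":-31.5,"ay":-0.6,"grip":0},{"x":-27,"y":-6,"z":-37.5,"ay":-0.72,"grip":0},{"x":-31.5,"y":-6,"z":-44,"ay":-0.84,"grip":0},{"x":-36.2,"y":-5,"z":-50.2,"ay":-0.962,"grip":0},{"x":-36.2,"y":-4.4,"z":-50.2,"ay":-0.962,"grip":0},{"x":-36.2,"y":-4.4,"z":-50.2,"ay":-0.962,"grip":0},{"x":-36.2,"y":-4.4,"z":-50.2,"ay":-0.962,"grip":0}]'

```text
invalid input
```

```bash
python3 - <<'E'
from h import *
p,R,o=pose(); print(p.round(4),yawx(R),o['q'].round(3) if hasattr(o['q'],'round') else o['q'])
P=vision.camera_params('wrist')
snap('wrist','w1.png')
for q,z in (('base',0),('knob_grip',.184),('orange_cap',.13),('nozzle_tip',.142)):
    for a in pinpoint('wrist',q)[:2]: print(q,np.round(a['xy'],1),round(a['p'],2),np.round(onplane('wrist',a['xy'],z,P),4))
E
```

```text
[0.2073 0.5363 0.2563] 68.8676084538663 [ 0.996  0.181  1.607  0.     1.354 -0.206]
```

View pics/w1.png

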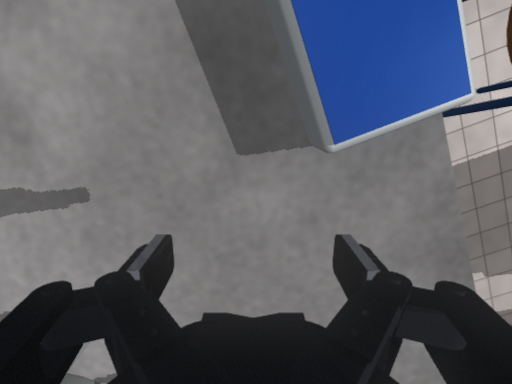

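>>> apply_moves --increments '[{"x":-4.5,"y":-4.4,"z":-6.3,"ax":0,"ay":-0.12,"az":0,"grip":0},{"x":-9,"y":-6,"z":-12.5,"ax":0,"ay":-0.24,"az":0,"grip":0},{"x":-13.5,"y":-6,"z":-19,"ax":0,"ay":-0.36,"az":0,"grip":0},{"x":-18,"y":-6,"z":-25,"ax":0,"ay":-0.48,"az":0,"grip":0},{"x":-22.5,"y":-6,"z":-31.5,"ax":0,"ay":-0.6,"az":0,"grip":0},{"x":-27,"y":-6,"z":-37.5,"ax":0,"ay":-0.72,"az":0,"grip":0},{"x":-31.5,"y":-6,"z":-44,"ax":0,"ay":-0.84,"az":0,"grip":0},{"x":-36.2,"y":-5,"z":-50.2,"ax":0,"ay":-0.962,"az":0,"grip":0},{"x":-36.2,"y":-4.4,"z":-50.2,"ax":0,"ay":-0.962,"az":0,"grip":0},{"x":-36.2,"y":-4.4,"z":-50.2,"ax":0,"ay":-0.962,"az":0,"grip":0},{"x":-36.2,"y":-4.4,"z":-50.2,"ax":0,"ay":-0.962,"az":0,"grip":0}]'

```text
time_s: 2.33
eef_pos: [0.5462, 0.0142, 0.2994]
eef_rot: [0.334, -0.333, -0.623, 0.624]
wrist_force: [-0.9, 0.4, 0.1]
opening: 1.002
```

```bash
cat > look.py <<'E'
from h import *
import sys
p,R,o=pose(); print(p.round(4),round(yawx(R),2),np.round(o['q'],3),o['time_s'],np.round(o['wrist_force'],2))
P=vision.camera_params('wrist')
snap('wrist',sys.argv[1])
for q,z in (('base',0),('knob_grip',float(sys.argv[2])),('orange_cap',.13),('nozzle_tip',.142)):
    for a in pinpoint('wrist',q)[:2]: print(q,np.round(a['xy'],1),round(a['p'],2),np.round(onplane('wrist',a['xy'],z,P),4))
E
python3 look.py w2.png .184
```

```text
[0.5462 0.0142 0.2994] 123.71 [-1.910e-01  8.300e-02  1.628e+00 -1.000e-03  1.431e+00 -2.350e+00] 2.325 [-0.94  0.45  0.06]
base [259.7 167.4] 0.9 [0.5463 0.0266 0.    ]
knob_grip [261.2 205.1] 0.65 [0.549  0.0246 0.184 ]
orange_cap [277.3  97.1] 0.7 [ 0.4586 -0.0151  0.13  ]
orange_cap [256.  187.6] 0.44 [0.5493 0.0198 0.13  ]
nozzle_tip [257.3 269. ] 0.89 [0.627  0.0737 0.142 ]
```

View pics/w2.png

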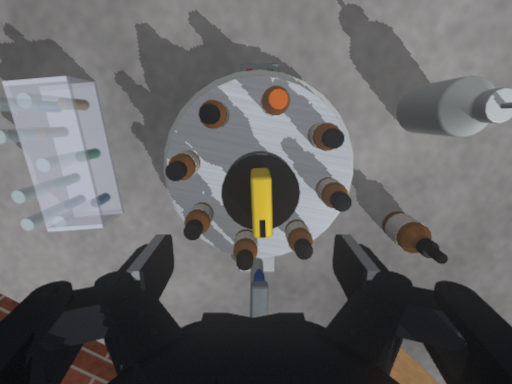

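```bash
python3 - <<'E'
from h import *
from scipy.optimize import least_squares
P=vision.camera_params('wrist')
px=[(278,98),(210,114),(180,168),(194,228),(244,259),(303,249),(341,201),(333,138)]
X=np.array([onplane('wrist',p,.13,P)[:2] for p in px])
def f(v):
    c=v[:2]; ph=np.radians(v[2])-np.arange(8)*s*np.pi/4
    return (c+v[3]*np.stack([np.cos(ph),np.sin(ph)],1)-X).ravel()
for s in (1,-1):
    r=least_squares(f,[.546,.02,-160,.095]); print(s,r.x,np.abs(r.fun).max(),r.cost)
im=cv2.imread('pics/w2.png')
cv2.imwrite('pics/w2c.png',cv2.resize(im[60:300,150:370],None,fx=2.5,fy=2.5,interpolation=2)); 
cv2.imwrite('pics/w2k.png',cv2.resize(im[150:250,210:310],None,fx=6,fy=6,interpolation=2))
E
```

```text
1 [ 5.43147395e-01  2.76369461e-02 -1.09898408e+02  6.33269614e-04] 0.08618557920591163 0.03427498051180866
-1 [ 5.43147395e-01  2.76369461e-02 -1.57225663e+02  9.25576024e-02] 0.0027466079381499586 8.945617723253225e-06
```

View pics/w2c.png

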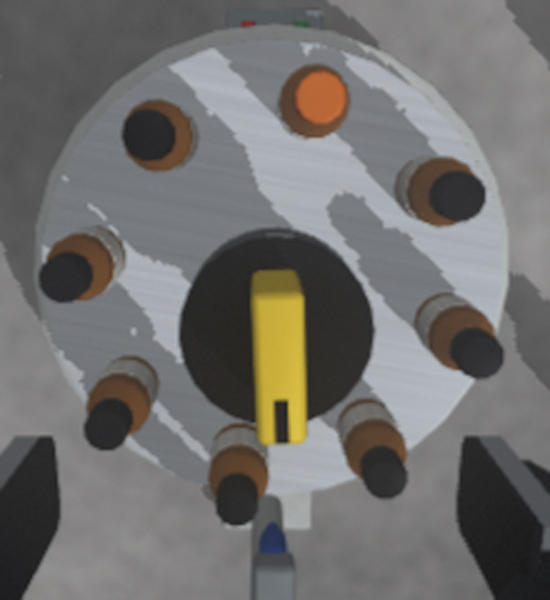

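View pics/w2k.png

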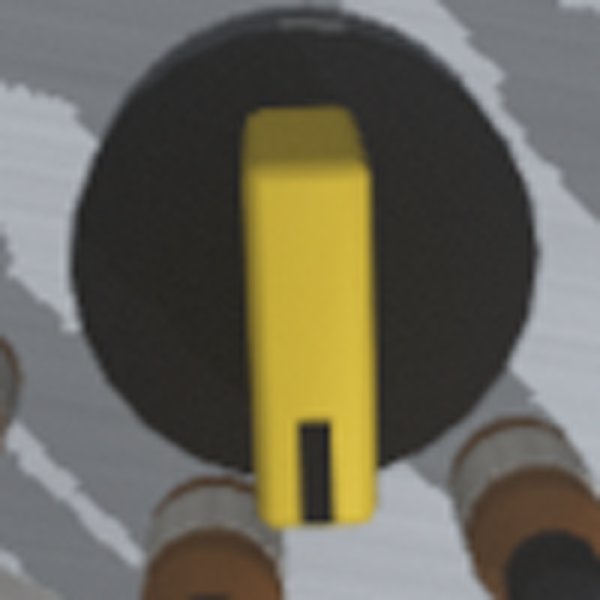

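```bash
python3 - <<'E'
from h import *
from scipy.optimize import least_squares
P=vision.camera_params('wrist')
px=[(322,97),(148,134),(66,277),(108,423),(236,499),(384,471),(476,352),(457,195)]
X=np.array([onplane('wrist',(150+u/2.5,60+v/2.5),.13,P)[:2] for u,v in px])
def f(v):
    c=v[:2]; ph=np.radians(v[2])+np.arange(8)*np.pi/4
    return (c+v[3]*np.stack([np.cos(ph),np.sin(ph)],1)-X).ravel()
r=least_squares(f,[.546,.02,-160,.095]); print(r.x,np.abs(r.fun).max())
B=[onplane('wrist',(210+u/6,150+v/6),.2,P)[:2] for u,v in [(247,172),(370,172),(377,520),(258,523)]]
print(np.round(B,4),np.mean(B,0)); d=(B[2]+B[3]-B[0]-B[1])/2; print('bar dir',np.degrees(np.arctan2(d[1],d[0])),np.linalg.norm(d),np.linalg.norm(B[1]-B[0]))
print('flange',onplane('wrist',(210+306/6,150+240/6),.162,P))
c=np.mean(B,0)
N=[onplane('wrist',(150+272/2.5,60+555/2.5),.142,P),onplane('wrist',(150+272/2.5,60+560/2.5),.165,P),onplane('wrist',(150+272/2.5,60+528/2.5),.142,P)]
print(N)
for n in N: print(np.degrees(np.arctan2(*(n[:2]-c)[::-1])),np.linalg.norm(n[:2]-c))
E
```

```text
[ 5.43986332e-01  2.74611624e-02 -1.56774466e+02  9.31679179e-02] 0.0009065320511631638
[[0.5291 0.0063]
 [0.5194 0.0205]
 [0.5621 0.0518]
 [0.5724 0.0375]] [0.54574442 0.02904308]
bar dir 36.016807975991874 0.053143356288084316 0.01714434837154644
flange [0.54049367 0.02552653 0.162     ]
[array([0.63915292, 0.09102114, 0.142     ]), array([0.62856005, 0.08316696, 0.165     ]), array([0.62720326, 0.08283011, 0.142     ])]
33.56491968147325 0.1121000805741124
33.1664899874147 0.09893343244702911
33.43666383322913 0.09761448018315043
```

```bash
python3 - <<'E'
from h import *
from scipy.optimize import least_squares
P=vision.camera_params('top')
px=[(352,390),(403,336),(401,261),(347,211),(273,212),(222,266),(224,340),(278,392)]
X=np.array([onplane('top',(160+u/3,100+v/3),.13,P)[:2] for u,v in px])
def f(v):
    c=v[:2]; ph=np.radians(v[2])+np.arange(8)*np.pi/4
    return (c+v[3]*np.stack([np.cos(ph),np.sin(ph)],1)-X).ravel()
r=least_squares(f,[.546,.02,-160,.095]); print(r.x,np.abs(r.fun).max())
print('bar top',onplane('top',(160+317/3,100+297/3),.2,P), 'nozzle bar end',onplane('top',(160+262/3,100+210/3),.179,P),'base disc',onplane('top',(160+310/3,100+305/3),.05,P))
E
```

```text
[ 5.46461760e-01  2.47341027e-02 -1.56902766e+02  9.30036079e-02] 0.0005068732227461181
bar top [0.5467716  0.02376117 0.2       ] nozzle bar end [0.62890203 0.07221117 0.179     ] base disc [0.54561247 0.0238551  0.05      ]
```

```bash
python3 - <<'E'
from h import *
plan([.5455,.026,.235],126); plan([.5455,.026,.193],126)
E
```

```text
yaw 126 shift cm [ 0.52  6.56 -0.47] rotvec [ 0.    -0.034  0.   ] now yaw 124.08 q6 -2.349 q1 -0.183
yaw 126 shift cm [ 0.52 10.76 -0.47] rotvec [ 0.    -0.034  0.   ] now yaw 124.08 q6 -2.349 q1 -0.183
```

>>> apply_moves --increments '[{"x":0.5,"y":2,"z":-0.5,"ax":0,"ay":-0.034,"az":0,"grip":0},{"x":0.5,"y":4.5,"z":-0.5,"ax":0,"ay":-0.034,"az":0,"grip":0},{"x":0.5,"y":6.5,"z":-0.5,"ax":0,"ay":-0.034,"az":0,"grip":0},{"x":0.5,"y":6.5,"z":-0.5,"ax":0,"ay":-0.034,"az":0,"grip":0},{"x":0.5,"y":6.5,"z":-0.5,"ax":0,"ay":-0.034,"az":0,"grip":0}]'

```text
time_s: 3.2
eef_pos: [0.5461, 0.0268, 0.2368]
eef_rot: [-0.32, 0.321, 0.631, -0.63]
wrist_force: [-0.4, -0.1, 0.3]
opening: 1.002
```

```bash
python3 look.py w3.png .184; python3 - <<'E'
from h import *
plan([.5455,.026,.193],126)
im=cv2.imread('pics/w3.png'); cv2.imwrite('pics/w3c.png',cv2.resize(im[100:300,130:380],None,fx=3,fy=3,interpolation=2))
E
```

```text
[0.5461 0.0268 0.2368] 126.1 [-0.168  0.135  1.7    0.     1.305 -2.369] 3.2 [-0.43 -0.06  0.29]
base [252.5 171.3] 0.66 [0.548  0.0267 0.    ]
knob_grip [247.3 224.9] 0.75 [0.5501 0.0243 0.184 ]
orange_cap [278.2  85.4] 0.81 [ 0.4593 -0.0126  0.13  ]
yaw 126 shift cm [0.04 4.34 0.07] rotvec [ 0.001  0.    -0.001] now yaw 126.03 q6 -2.369 q1 -0.17
```

View pics/w3c.png

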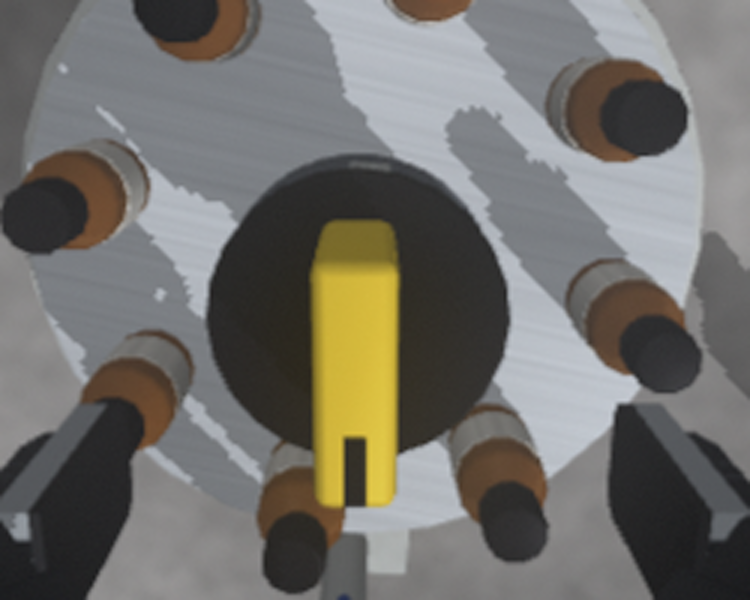

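```bash
python3 - <<'E'
from h import *
P=vision.camera_params('wrist')
B=[onplane('wrist',(130+u/3,100+v/3),.2,P)[:2] for u,v in [(313,272),(398,270),(397,502),(316,505)]]
print(np.mean(B,0)); d=(B[2]+B[3]-B[0]-B[1])/2; print('bar dir',np.degrees(np.arctan2(d[1],d[0])),np.linalg.norm(d),np.linalg.norm(B[1]-B[0]))
plan([.546,.0275,.193],126)
E
```

```text
[0.54704767 0.02280614]
bar dir 36.02172157153037 0.05240921904261432 0.016972980272432728
yaw 126 shift cm [ 0.14  4.34 -0.06] rotvec [ 0.001  0.    -0.001] now yaw 126.03 q6 -2.369 q1 -0.17
```

```bash
python3 - <<'E'
from h import *
plan([.5467,.0238,.193],126)
E
```

```text
yaw 126 shift cm [-0.2   4.34  0.1 ] rotvec [ 0.001  0.    -0.001] now yaw 126.03 q6 -2.369 q1 -0.17
```

>>> apply_moves --increments '[{"x":-0.2,"y":1.5,"z":0.1,"ax":0,"ay":0,"az":0,"grip":0},{"x":-0.2,"y":3,"z":0.1,"ax":0,"ay":0,"az":0,"grip":0},{"x":-0.2,"y":4.3,"z":0.1,"ax":0,"ay":0,"az":0,"grip":0},{"x":-0.2,"y":4.3,"z":0.1,"ax":0,"ay":0,"az":0,"grip":0.4},{"x":-0.2,"y":4.3,"z":0.1,"ax":0,"ay":0,"az":0,"grip":0.6},{"x":-0.2,"y":4.3,"z":0.1,"ax":0,"ay":0,"az":0,"grip":0.6}]'

```text
time_s: 4.2
eef_pos: [0.5471, 0.0238, 0.1941]
eef_rot: [-0.32, 0.322, 0.631, -0.63]
wrist_force: [-0.5, -0.2, 0.5]
opening: 0.405
```

```bash
python3 look.py w4.png .184; python3 - <<'E'
from h import *
plan([.5467,.0238,.193],126)
E
```

```text
[0.5471 0.0238 0.1941] 126.03 [-0.174  0.183  1.737  0.     1.219 -2.373] 4.2 [-0.55 -0.19  0.55]
base [254.6 178.3] 0.58 [0.5475 0.0256 0.    ]
knob_grip [254.4 254.8] 0.9 [0.5476 0.0246 0.184 ]
orange_cap [287.3  75.7] 0.86 [ 0.4582 -0.0148  0.13  ]
yaw 126 shift cm [0.01 0.08 0.01] rotvec [ 0.002  0.001 -0.001] now yaw 126.03 q6 -2.373 q1 -0.174
```

View pics/w4.png

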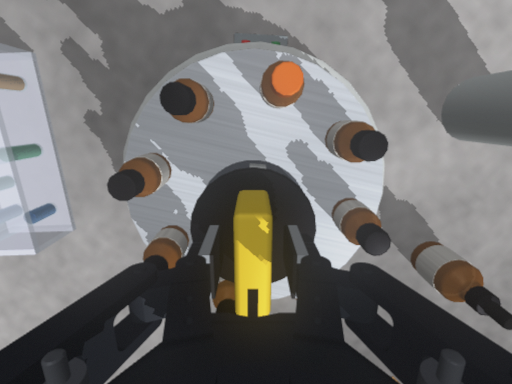

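>>> apply_moves --increments '[{"x":0,"y":0,"z":0,"ax":0,"ay":0,"az":0,"grip":0.8},{"x":0,"y":0,"z":0,"ax":0,"ay":0,"az":0,"grip":1},{"x":0,"y":0,"z":0,"ax":0,"ay":0,"az":0,"grip":1},{"x":0,"y":0,"z":0,"ax":0,"ay":0,"az":0,"grip":1},{"x":0,"y":0,"z":0,"ax":0,"ay":0,"az":0,"grip":1}]'

```text
time_s: 5.08
eef_pos: [0.547, 0.0237, 0.194]
eef_rot: [-0.32, 0.322, 0.63, -0.63]
wrist_force: [-0.6, -2.2, 1.6]
opening: 0.202
```

```bash
python3 - <<'E'
from h import *
p,R,o=pose(); print(p.round(4),yawx(R),np.round(o['wrist_force'],2),np.round(o['torque'],2),o['opening'])
E
```

```text
[0.547  0.0237 0.194 ] 126.02861861518839 [-0.59 -2.15  1.64] [-0.23 -0.05 -0.03] 0.20232465479697426
```

>>> apply_moves --increments '[{"x":0,"y":0.1,"z":0,"ax":0,"ay":0,"az":0,"grip":1},{"x":0,"y":0.2,"z":0,"ax":0,"ay":0,"az":0,"grip":1},{"x":0,"y":0.3,"z":0,"ax":0,"ay":0,"az":0,"grip":1},{"x":0,"y":0.4,"z":0,"ax":0,"ay":0,"az":0,"grip":1},{"x":0,"y":0.4,"z":0,"ax":0,"ay":0,"az":0,"grip":1}]'

```text
time_s: 5.7
eef_pos: [0.547, 0.0236, 0.19]
eef_rot: [-0.32, 0.322, 0.63, -0.63]
wrist_force: [-0.5, -1.3, 2.7]
opening: 0.2
```

```bash
cat > s.py <<'E'
from h import *
p,R,o=pose(); print(p.round(4),round(yawx(R),2),'F',np.round(o['wrist_force'],2),'T',np.round(o['torque'],2),round(o['opening'],3),'q6',round(o['q'][5],3),o['time_s'], 'tilt',np.round(R.as_matrix()[:,1],3))
E
python3 s.py
```

```text
[0.547  0.0236 0.19  ] 126.03 F [-0.48 -1.34  2.66] T [-0.14  0.12  0.01] 0.2 q6 -2.373 5.7 tilt [ 0.003 -0.    -1.   ]
```

>>> apply_moves --increments '[{"x":0,"y":0.05,"z":0,"ax":0,"ay":0,"az":0,"grip":1},{"x":0,"y":0.1,"z":0,"ax":0,"ay":0,"az":0,"grip":1},{"x":0,"y":0.1,"z":0,"ax":0,"ay":0,"az":0,"grip":1}]'

```text
time_s: 6.08
eef_pos: [0.5471, 0.0236, 0.19]
eef_rot: [-0.32, 0.322, 0.63, -0.63]
wrist_force: [-3.7, -2.1, 9.0]
opening: 0.197
```

```bash
python3 s.py
```

```text
[0.5471 0.0236 0.19  ] 126.03 F [-3.75 -2.05  9.  ] T [-0.03  0.68 -0.  ] 0.197 q6 -2.373 6.075 tilt [ 0.003 -0.    -1.   ]
```

>>> apply_moves --increments '[{"x":0,"y":0.1,"z":0,"ax":0,"ay":0.035,"az":0,"grip":1},{"x":0,"y":0.1,"z":0,"ax":0,"ay":0.07,"az":0,"grip":1},{"x":0,"y":0.1,"z":0,"ax":0,"ay":0.105,"az":0,"grip":1},{"x":0,"y":0.1,"z":0,"ax":0,"ay":0.14,"az":0,"grip":1}]'

```text
time_s: 6.58
eef_pos: [0.547, 0.0238, 0.19]
eef_rot: [-0.363, 0.365, 0.606, -0.606]
wrist_force: [-3.4, -0.5, 9.5]
opening: 0.202
```

```bash
python3 s.py
```

```text
[0.547  0.0238 0.19  ] 117.97 F [-3.42 -0.53  9.54] T [0.01 0.76 0.14] 0.202 q6 -2.232 6.575 tilt [ 0.003 -0.    -1.   ]
```

>>> apply_moves --increments '[{"x":0,"y":0.06,"z":0,"ax":0,"ay":0.035,"az":0,"grip":1},{"x":0,"y":0.06,"z":0,"ax":0,"ay":0.07,"az":0,"grip":1},{"x":0,"y":0.06,"z":0,"ax":0,"ay":0.105,"az":0,"grip":1},{"x":0,"y":0.06,"z":0,"ax":0,"ay":0.14,"az":0,"grip":1}]'

```text
time_s: 7.08
eef_pos: [0.547, 0.0239, 0.19]
eef_rot: [-0.405, 0.407, 0.579, -0.578]
wrist_force: [-3.0, -1.5, 6.6]
opening: 0.2
```

```bash
python3 look.py w5.png .18; python3 s.py
```

```text
[0.547  0.0239 0.19  ] 109.91 [-0.173  0.188  1.74   0.     1.211 -2.092] 7.075 [-3.04 -1.47  6.65]
base [250.5 177. ] 0.69 [0.5475 0.0199 0.    ]
knob_grip [254.6 254.4] 0.63 [0.5477 0.0242 0.18  ]
knob_grip [253.5 217.6] 0.24 [0.5282 0.0165 0.18  ]
orange_cap [246.8  72.8] 0.57 [ 0.4587 -0.013   0.13  ]
[0.5469 0.0239 0.19  ] 109.95 F [-2.06 -0.67  7.47] T [ 0.    0.57 -0.09] 0.2 q6 -2.092 7.325 tilt [ 0.003 -0.    -1.   ]
```

View pics/w5.png

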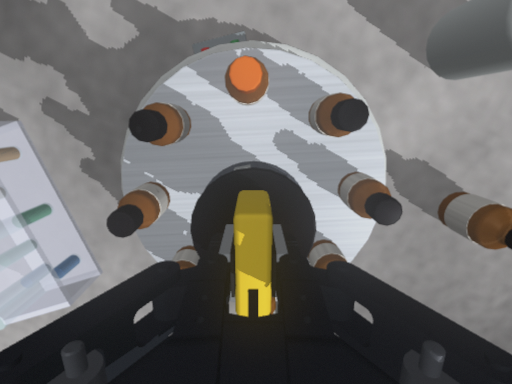

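>>> apply_moves --increments '[{"x":0,"y":0.08,"z":0,"ax":0,"ay":0.035,"az":0,"grip":1},{"x":0,"y":0.08,"z":0,"ax":0,"ay":0.07,"az":0,"grip":1},{"x":0,"y":0.08,"z":0,"ax":0,"ay":0.105,"az":0,"grip":1},{"x":0,"y":0.08,"z":0,"ax":0,"ay":0.14,"az":0,"grip":1}]'

```text
time_s: 7.82
eef_pos: [0.5469, 0.0241, 0.1899]
eef_rot: [-0.445, 0.446, 0.55, -0.549]
wrist_force: [-3.4, -0.3, 7.6]
opening: 0.2
```

```bash
python3 s.py
```

```text
[0.5469 0.0241 0.1899] 101.89 F [-3.41 -0.34  7.58] T [-0.03  0.47  0.07] 0.2 q6 -1.951 7.825 tilt [ 0.003 -0.    -1.   ]
```

>>> apply_moves --increments '[{"x":0,"y":0.08,"z":0,"ax":0,"ay":0.035,"az":0,"grip":1},{"x":0,"y":0.08,"z":0,"ax":0,"ay":0.07,"az":0,"grip":1},{"x":0,"y":0.08,"z":0,"ax":0,"ay":0.105,"az":0,"grip":1},{"x":0,"y":0.08,"z":0,"ax":0,"ay":0.14,"az":0,"grip":1}]'

```text
time_s: 8.32
eef_pos: [0.5468, 0.0243, 0.1889]
eef_rot: [-0.483, 0.484, 0.517, -0.515]
wrist_force: [-1.3, -1.2, 1.9]
opening: 0.201
```

```bash
python3 s.py
```

```text
[0.5468 0.0243 0.1889] 93.76 F [-1.33 -1.2   1.85] T [-0.04  0.06  0.03] 0.201 q6 -1.81 8.325 tilt [ 0.003  0.    -1.   ]
```

>>> apply_moves --increments '[{"x":0,"y":0.12,"z":0,"ax":0,"ay":0,"az":0,"grip":1},{"x":0,"y":0.24,"z":0,"ax":0,"ay":0,"az":0,"grip":1},{"x":0,"y":0.36,"z":0,"ax":0,"ay":0,"az":0,"grip":1},{"x":0,"y":0.48,"z":0,"ax":0,"ay":0,"az":0,"grip":1},{"x":0,"y":0.6,"z":0,"ax":0,"ay":0,"az":0,"grip":1},{"x":0,"y":0.6,"z":0,"ax":0,"ay":0,"az":0,"grip":1}]'

```text
time_s: 9.07
eef_pos: [0.5468, 0.0243, 0.1827]
eef_rot: [-0.483, 0.484, 0.517, -0.516]
wrist_force: [0.8, -1.3, -0.1]
opening: 0.202
```

```bash
python3 s.py
```

```text
[0.5468 0.0243 0.1827] 93.76 F [ 0.8  -1.34 -0.09] T [-0.12 -0.09  0.03] 0.202 q6 -1.81 9.075 tilt [ 0.003  0.    -1.   ]
```

>>> apply_moves --increments '[{"x":0,"y":0.1,"z":0,"ax":0,"ay":0,"az":0,"grip":1},{"x":0,"y":0.2,"z":0,"ax":0,"ay":0,"az":0,"grip":1},{"x":0,"y":0.2,"z":0,"ax":0,"ay":0,"az":0,"grip":1}]'

```text
time_s: 9.45
eef_pos: [0.5469, 0.0242, 0.182]
eef_rot: [-0.483, 0.484, 0.517, -0.516]
wrist_force: [-5.1, 0.0, 8.9]
opening: 0.199
```

```bash
python3 s.py
```

```text
[0.5469 0.0242 0.182 ] 93.77 F [-5.08  0.05  8.94] T [-0.    0.72 -0.04] 0.199 q6 -1.81 9.45 tilt [ 0.003 -0.    -1.   ]
```

>>> apply_moves --increments '[{"x":0,"y":0,"z":0,"ax":0,"ay":0,"az":0,"grip":1},{"x":0,"y":0,"z":0,"ax":0,"ay":0,"az":0,"grip":0.5},{"x":0,"y":0,"z":0,"ax":0,"ay":0,"az":0,"grip":0.3},{"x":0,"y":0,"z":0,"ax":0,"ay":0,"az":0,"grip":0.2},{"x":0,"y":-1.5,"z":0,"ax":0,"ay":0,"az":0,"grip":0.2},{"x":0,"y":-3.5,"z":0,"ax":0,"ay":0,"az":0,"grip":0.2},{"x":0,"y":-5.5,"z":0,"ax":0,"ay":0,"az":0,"grip":0.2},{"x":0,"y":-5.5,"z":0,"ax":0,"ay":0,"az":0,"grip":0.2},{"x":0,"y":-5.5,"z":0,"ax":0,"ay":0,"az":0,"grip":0.2},{"x":0,"y":-5.5,"z":0,"ax":0,"ay":0,"az":0,"grip":0.2}]'

```text
time_s: 10.7
eef_pos: [0.5462, 0.0244, 0.236]
eef_rot: [-0.483, 0.484, 0.517, -0.516]
wrist_force: [-0.5, -1.2, 0.2]
opening: 0.797
```

```bash
python3 look.py w6.png .172; python3 s.py; python3 - <<'E'
from h import *
im=cv2.imread('pics/w6.png'); cv2.imwrite('pics/w6c.png',cv2.resize(im[50:290,100:400],None,fx=2.5,fy=2.5,interpolation=2))
im=snap('scene','s6.png'); cv2.imwrite('pics/s6c.png',cv2.resize(im[110:250,170:330,::-1],None,fx=4,fy=4,interpolation=2))
E
```

```text
[0.5462 0.0244 0.236 ] 93.77 [-0.173  0.136  1.7    0.     1.304 -1.81 ] 10.7 [-0.53 -1.22  0.25]
base [252.9 173. ] 0.96 [0.5502 0.0234 0.    ]
knob_grip [252.7 221.7] 0.92 [0.5507 0.0233 0.172 ]
knob_grip [ 86.2 248.6] 0.29 [ 0.5805 -0.1001  0.172 ]
[0.5466 0.0243 0.2365] 93.77 F [-1.   -0.04  0.13] T [0.03 0.03 0.01] 0.799 q6 -1.81 10.95 tilt [ 0.002  0.    -1.   ]
```

View pics/w6c.png

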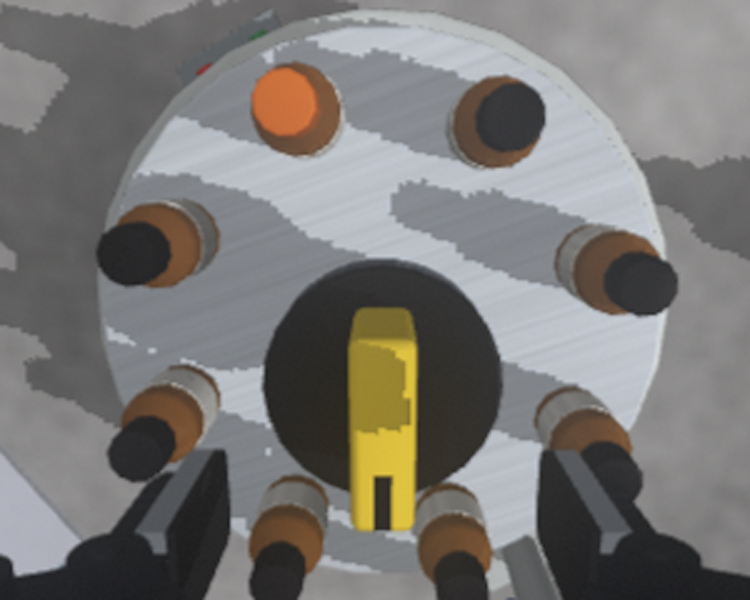

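View pics/s6c.png

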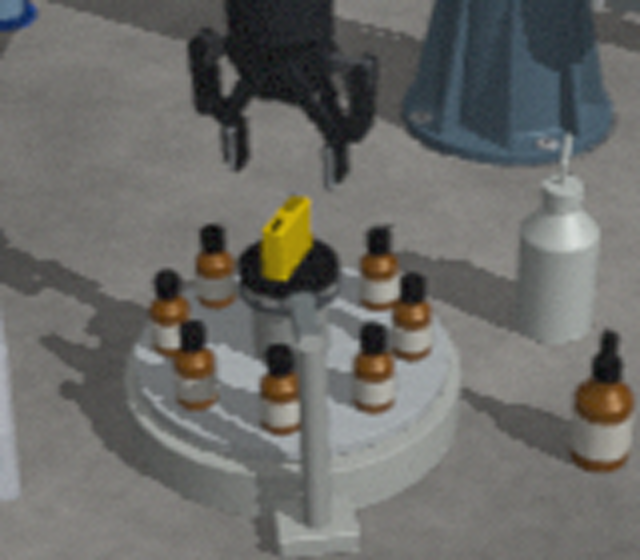

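```bash
python3 - <<'E'
from h import *
from scipy.optimize import least_squares
P=vision.camera_params('wrist')
px=[(284,102),(133,254),(142,447),(277,570),(460,575),(612,470),(641,283),(511,116)]
X=np.array([onplane('wrist',(100+u/2.5,50+v/2.5),.13,P)[:2] for u,v in px])
def f(v):
    c=v[:2]; ph=np.radians(v[2])+np.arange(8)*np.pi/4
    return (c+v[3]*np.stack([np.cos(ph),np.sin(ph)],1)-X).ravel()
r=least_squares(f,[.546,.02,-160,.095]); print(r.x,np.abs(r.fun).max())
B=[onplane('wrist',(100+u/2.5,50+v/2.5),.188,P)[:2] for u,v in [(349,343),(417,340),(413,528),(352,529)]]
print(np.mean(B,0)); d=(B[2]+B[3]-B[0]-B[1])/2; print('bar dir',np.degrees(np.arctan2(d[1],d[0])),np.linalg.norm(d),np.linalg.norm(B[1]-B[0]))
plan([.5467,.0240,.182],93.8)
P=vision.camera_params('top')
im=cv2.imread('pics/top0.png'); cv2.imwrite('pics/n0.png',cv2.resize(im[140:190,215:275],None,fx=10,fy=10,interpolation=2))
E
```

```text
[ 5.44540820e-01  2.29685048e-02 -1.56948980e+02  9.17851771e-02] 0.0024936568376207058
[0.54766008 0.02323165]
bar dir 3.6542730047652383 0.05396952023923359 0.017513453698788078
yaw 93.8 shift cm [-0.03  5.46  0.01] rotvec [ 0.002 -0.001 -0.   ] now yaw 93.77 q6 -1.81 q1 -0.173
```

View pics/n0.png

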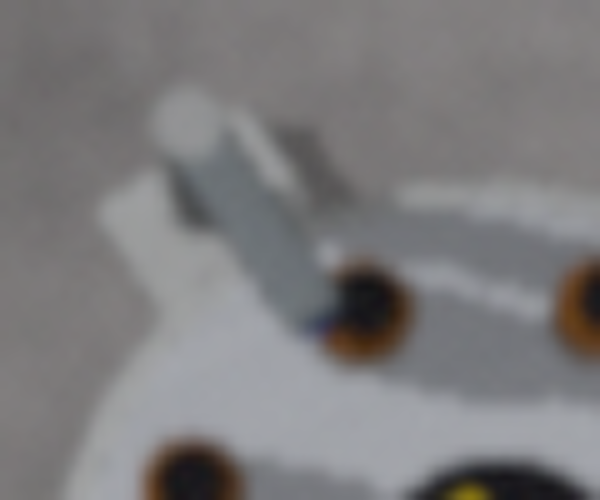

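```bash
python3 - <<'E'
from h import *
c=np.array([.5466,.0243])
for uv,z in (((190,122),.18),((316,305),.179)):
    w=onplane('top',(215+uv[0]/10,140+uv[1]/10),z)[:2]; d=w-c; print(w,np.degrees(np.arctan2(d[1],d[0])),np.hypot(*d))
E
```

```text
[0.67896788 0.10852236] 32.46757302275408 0.15689059976177794
[0.62753577 0.0742633 ] 31.687879994479722 0.09511535528102087
```

>>> apply_moves --increments '[{"x":0,"y":2,"z":0,"ax":0,"ay":0,"az":0,"grip":0.2},{"x":0,"y":4,"z":0,"ax":0,"ay":0,"az":0,"grip":0.2},{"x":0,"y":5.4,"z":0,"ax":0,"ay":0,"az":0,"grip":0.3},{"x":0,"y":5.4,"z":0,"ax":0,"ay":0,"az":0,"grip":0.6},{"x":0,"y":5.4,"z":0,"ax":0,"ay":0,"az":0,"grip":0.8},{"x":0,"y":5.4,"z":0,"ax":0,"ay":0,"az":0,"grip":1},{"x":0,"y":5.4,"z":0,"ax":0,"ay":0,"az":0,"grip":1},{"x":0,"y":5.4,"z":0,"ax":0,"ay":0,"az":0,"grip":1}]'

```text
time_s: 12.0
eef_pos: [0.5474, 0.0242, 0.1835]
eef_rot: [-0.482, 0.484, 0.517, -0.515]
wrist_force: [0.4, 0.4, 4.6]
opening: 0.198
```

```bash
python3 s.py
```

```text
[0.5474 0.0242 0.1835] 93.77 F [0.39 0.42 4.65] T [-0.02  0.09 -0.03] 0.198 q6 -1.81 12.0 tilt [ 0.004 -0.    -1.   ]
```

>>> apply_moves --increments '[{"x":0,"y":0.03,"z":0,"ax":0,"ay":0.03,"az":0,"grip":1},{"x":0,"y":0.03,"z":0,"ax":0,"ay":0.08,"az":0,"grip":1},{"x":0,"y":0.03,"z":0,"ax":0,"ay":0.14,"az":0,"grip":1},{"x":0,"y":0.03,"z":0,"ax":0,"ay":0.2,"az":0,"grip":1},{"x":0,"y":0.03,"z":0,"ax":0,"ay":0.27,"az":0,"grip":1},{"x":0,"y":0.03,"z":0,"ax":0,"ay":0.34,"az":0,"grip":1},{"x":0,"y":0.03,"z":0,"ax":0,"ay":0.41,"az":0,"grip":1},{"x":0,"y":0.03,"z":0,"ax":0,"ay":0.48,"az":0,"grip":1},{"x":0,"y":0.03,"z":0,"ax":0,"ay":0.54,"az":0,"grip":1},{"x":0,"y":0.03,"z":0,"ax":0,"ay":0.58,"az":0,"grip":1},{"x":0,"y":0.03,"z":0,"ax":0,"ay":0.6,"az":0,"grip":1},{"x":0,"y":0.03,"z":0,"ax":0,"ay":0.6,"az":0,"grip":1}]'

```text
time_s: 13.5
eef_pos: [0.5475, 0.0245, 0.1835]
eef_rot: [-0.614, 0.615, 0.352, -0.349]
wrist_force: [-0.6, 2.7, 5.4]
opening: 0.197
```

```bash
python3 s.py;python3 look.py w7.png .172
```

```text
[0.5475 0.0245 0.1835] 59.39 F [-0.59  2.66  5.38] T [0.38 0.22 0.03] 0.197 q6 -1.209 13.5 tilt [ 0.004  0.    -1.   ]
[0.5475 0.0245 0.1835] 59.39 [-1.720e-01  1.960e-01  1.745e+00  1.000e-03  1.196e+00 -1.209e+00] 13.5 [-0.59  2.66  5.38]
base [251.3 179.8] 0.79 [0.5479 0.0207 0.    ]
knob_grip [253.4 253.6] 0.71 [0.5488 0.0221 0.172 ]
knob_grip [182.7  88.7] 0.46 [0.4609 0.0368 0.172 ]
orange_cap [184.6  88. ] 0.81 [0.4527 0.0312 0.13  ]
```

View pics/w7.png

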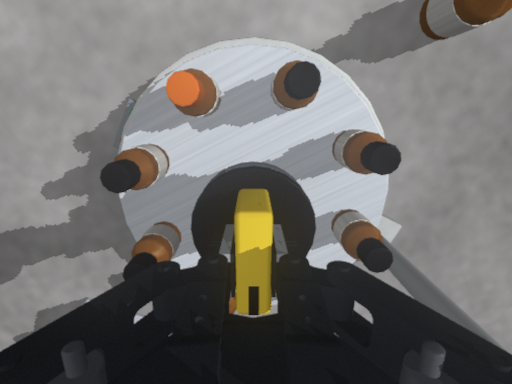

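>>> apply_moves --increments '[{"x":0,"y":0.03,"z":0,"ax":0,"ay":0.04,"az":0,"grip":1},{"x":0,"y":0.03,"z":0,"ax":0,"ay":0.1,"az":0,"grip":1},{"x":0,"y":0.03,"z":0,"ax":0,"ay":0.18,"az":0,"grip":1},{"x":0,"y":0.03,"z":0,"ax":0,"ay":0.27,"az":0,"grip":1},{"x":0,"y":0.03,"z":0,"ax":0,"ay":0.36,"az":0,"grip":1},{"x":0,"y":0.03,"z":0,"ax":0,"ay":0.46,"az":0,"grip":1},{"x":0,"y":0.03,"z":0,"ax":0,"ay":0.56,"az":0,"grip":1},{"x":0,"y":0.03,"z":0,"ax":0,"ay":0.66,"az":0,"grip":1},{"x":0,"y":0.03,"z":0,"ax":0,"ay":0.76,"az":0,"grip":1},{"x":0,"y":0.03,"z":0,"ax":0,"ay":0.86,"az":0,"grip":1},{"x":0,"y":0.03,"z":0,"ax":0,"ay":0.94,"az":0,"grip":1},{"x":0,"y":0.03,"z":0,"ax":0,"ay":1.0,"az":0,"grip":1}]'

```text
time_s: 15.25
eef_pos: [0.5479, 0.0248, 0.1835]
eef_rot: [0.707, -0.707, -0.014, 0.011]
wrist_force: [1.1, 3.1, 4.1]
opening: 0.203
```

>>> apply_moves --increments '[{"x":0,"y":0.03,"z":0,"ax":0,"ay":0.04,"az":0,"grip":1},{"x":0,"y":0.03,"z":0,"ax":0,"ay":0.1,"az":0,"grip":1},{"x":0,"y":0.03,"z":0,"ax":0,"ay":0.18,"az":0,"grip":1},{"x":0,"y":0.03,"z":0,"ax":0,"ay":0.27,"az":0,"grip":1},{"x":0,"y":0.03,"z":0,"ax":0,"ay":0.36,"az":0,"grip":1},{"x":0,"y":0.03,"z":0,"ax":0,"ay":0.46,"az":0,"grip":1},{"x":0,"y":0.03,"z":0,"ax":0,"ay":0.56,"az":0,"grip":1},{"x":0,"y":0.03,"z":0,"ax":0,"ay":0.66,"az":0,"grip":1},{"x":0,"y":0.03,"z":0,"ax":0,"ay":0.76,"az":0,"grip":1},{"x":0,"y":0.03,"z":0,"ax":0,"ay":0.84,"az":0,"grip":1},{"x":0,"y":0.03,"z":0,"ax":0,"ay":0.9,"az":0,"grip":1},{"x":0,"y":0.03,"z":0,"ax":0,"ay":0.9,"az":0,"grip":1}]'

```text
time_s: 16.75
eef_pos: [0.5483, 0.0247, 0.1835]
eef_rot: [0.643, -0.641, 0.294, -0.298]
wrist_force: [1.8, 1.3, 3.8]
opening: 0.2
```

```bash
python3 s.py;python3 look.py w8.png .172; python3 - <<'E'
from h import *
im=snap('top','t8.png'); cv2.imwrite('pics/t8c.png',cv2.resize(im[120:260,190:340,::-1],None,fx=4,fy=4,interpolation=2))
im=snap('scene','s8.png'); cv2.imwrite('pics/s8c.png',cv2.resize(im[110:250,170:330,::-1],None,fx=4,fy=4,interpolation=2))
E
```

```text
[0.5483 0.0247 0.1835] -49.52 F [1.79 1.28 3.83] T [ 0.14  0.08 -0.04] 0.2 q6 0.691 16.75 tilt [ 0.006  0.001 -1.   ]
[0.5483 0.0247 0.1835] -49.52 [-0.172  0.196  1.745  0.002  1.194  0.691] 16.75 [1.79 1.28 3.83]
base [252.9 181.9] 0.56 [0.5451 0.0206 0.    ]
knob_grip [251.6 251.6] 0.7 [0.5458 0.023  0.172 ]
orange_cap [184.8  87.1] 0.85 [0.586 0.11  0.13 ]
nozzle_tip [272.8  69. ] 0.86 [0.6259 0.0758 0.142 ]
nozzle_tip [184.   86.9] 0.25 [0.5867 0.1074 0.142 ]
```

View pics/w8.png

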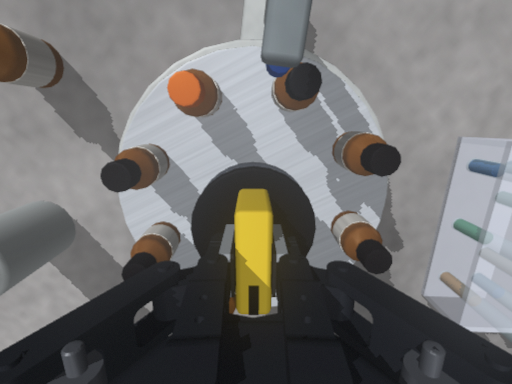

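View pics/t8c.png

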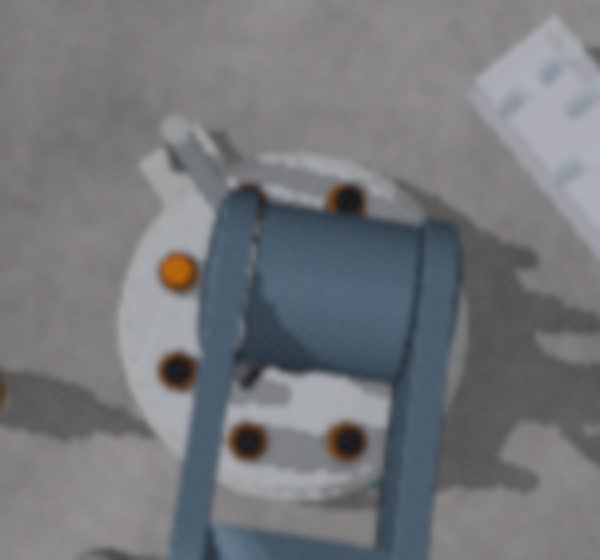

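View pics/s8c.png

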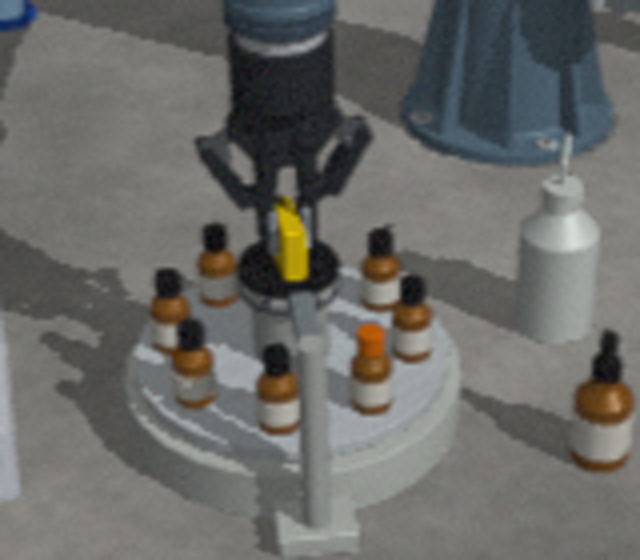

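>>> apply_moves --increments '[{"x":0,"y":0.03,"z":0,"ax":0,"ay":0.05,"az":0,"grip":1},{"x":0,"y":0.03,"z":0,"ax":0,"ay":0.12,"az":0,"grip":1},{"x":0,"y":0.03,"z":0,"ax":0,"ay":0.2,"az":0,"grip":1},{"x":0,"y":0.03,"z":0,"ax":0,"ay":0.28,"az":0,"grip":1},{"x":0,"y":0.03,"z":0,"ax":0,"ay":0.36,"az":0,"grip":1},{"x":0,"y":0.03,"z":0,"ax":0,"ay":0.43,"az":0,"grip":1},{"x":0,"y":0.03,"z":0,"ax":0,"ay":0.48,"az":0,"grip":1},{"x":0,"y":0.03,"z":0,"ax":0,"ay":0.5,"az":0,"grip":1},{"x":0,"y":0.03,"z":0,"ax":0,"ay":0.5,"az":0,"grip":1}]'

```text
time_s: 18.23
eef_pos: [0.5485, 0.0244, 0.1835]
eef_rot: [0.55, -0.547, 0.444, -0.448]
wrist_force: [1.4, 0.5, 5.8]
opening: 0.201
```

```bash
python3 s.py;python3 look.py w9.png .172; python3 - <<'E'
from h import *
im=cv2.imread('pics/w9.png'); cv2.imwrite('pics/w9c.png',cv2.resize(im[0:200,120:380],None,fx=3,fy=3,interpolation=2))
im=snap('scene','s9.png'); cv2.imwrite('pics/s9c.png',cv2.resize(im[150:250,190:310,::-1],None,fx=6,fy=6,interpolation=2))
E
```

```text
[0.5485 0.0244 0.1835] -78.16 F [1.43 0.45 5.84] T [0.03 0.05 0.07] 0.201 q6 1.191 18.225 tilt [ 0.007 -0.    -1.   ]
[0.5485 0.0244 0.1835] -78.16 [-1.720e-01  1.960e-01  1.745e+00  1.000e-03  1.194e+00  1.191e+00] 18.225 [1.43 0.45 5.84]
base [253.3 179.5] 0.64 [0.5473 0.0223 0.    ]
knob_grip [250.2 250.2] 0.62 [0.5466 0.0244 0.172 ]
orange_cap [184.4  89.7] 0.56 [0.6215 0.0808 0.13  ]
nozzle_tip [190.4  79.9] 0.86 [0.6267 0.0752 0.142 ]
```

View pics/w9c.png

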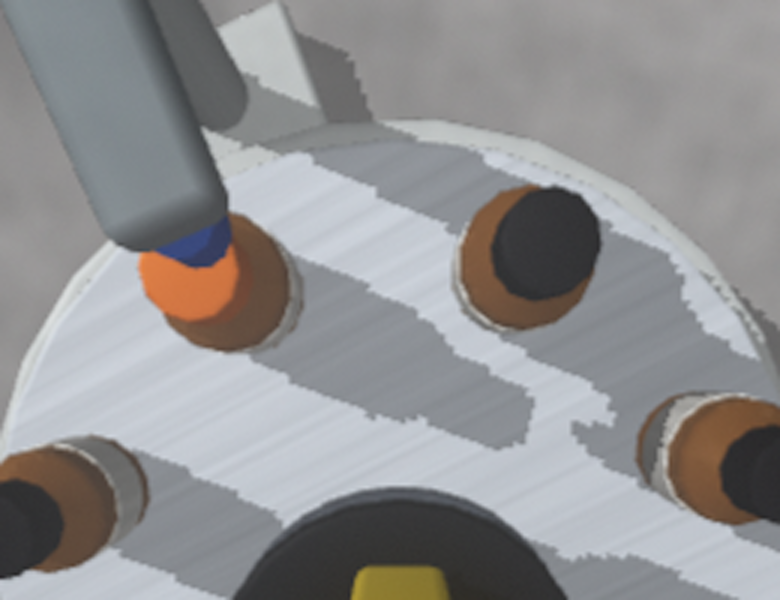

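View pics/s9c.png

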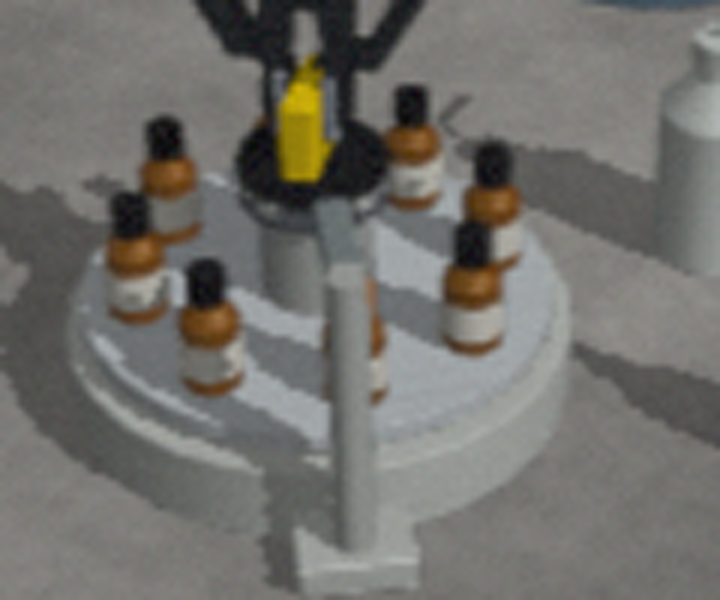

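```bash
python3 - <<'E'
from h import *
P=vision.camera_params('wrist')
c=np.array([.5466,.0243])
for uv in ((190,270),(547,243),(787,472),(8,528)):
    w=onplane('wrist',(120+uv[0]/3,uv[1]/3),.13,P)[:2]; d=w-c; print(w,np.degrees(np.arctan2(d[1],d[0])),np.hypot(*d))
# predicted px of cap centre and nozzle for angles
def pr(X):
    q=np.array(P['R'])@X+np.array(P['t']); q=np.array(P['intrinsics'])@q; return q[:2]/q[2]
for a in (31,32,33,34,37):
  r=np.radians(a); u=np.array([np.cos(r),np.sin(r)])
  print(a,*[np.round((pr(np.append(c+rad*u,z))-[120,0])*3) for rad,z in((.095,.142),(.092,.179),(.162,.179),(.095,.13))])
E
```

```text
[0.62120035 0.08141103] 37.43621605654303 0.0939514914789348
[0.64087828 0.01239179] -7.198856830446655 0.09502736151019553
[ 0.60711015 -0.04963236] -50.701295296882364 0.09553780571719388
[0.56048381 0.11295246] 81.09924143222621 0.08973303839955306
31 [223. 235.] [176. 218.] [ -55. -377.] [235. 243.]
32 [215. 238.] [166. 222.] [ -76. -367.] [228. 246.]
33 [206. 241.] [156. 227.] [ -96. -356.] [220. 249.]
34 [198. 245.] [146. 231.] [-117. -345.] [213. 253.]
37 [175. 256.] [116. 246.] [-176. -310.] [191. 263.]
```

>>> apply_moves --increments '[{"x":0,"y":0.03,"z":0,"ax":0,"ay":0.03,"az":0,"grip":1},{"x":0,"y":0.03,"z":0,"ax":0,"ay":0.06,"az":0,"grip":1},{"x":0,"y":0.03,"z":0,"ax":0,"ay":0.07,"az":0,"grip":1},{"x":0,"y":0.03,"z":0,"ax":0,"ay":0.07,"az":0,"grip":1},{"x":0,"y":0.03,"z":0,"ax":0,"ay":0.07,"az":0,"grip":1}]'

```text
time_s: 19.15
eef_pos: [0.5485, 0.0244, 0.1835]
eef_rot: [0.535, -0.532, 0.463, -0.466]
wrist_force: [1.8, 0.3, 5.7]
opening: 0.202
```

```bash
python3 s.py;python3 look.py w10.png .172; python3 - <<'E'
from h import *
im=cv2.imread('pics/w10.png'); cv2.imwrite('pics/w10c.png',cv2.resize(im[20:140,130:270],None,fx=5,fy=5,interpolation=2))
E
```

```text
[0.5485 0.0244 0.1835] -82.13 F [1.75 0.25 5.73] T [0.16 0.15 0.12] 0.202 q6 1.261 19.15 tilt [ 0.007 -0.    -1.   ]
[0.5485 0.0244 0.1835] -82.13 [-1.720e-01  1.960e-01  1.745e+00  1.000e-03  1.194e+00  1.261e+00] 19.15 [1.75 0.25 5.73]
base [252.3 179.8] 0.87 [0.5468 0.0234 0.    ]
knob_grip [250.9 251.7] 0.57 [0.5459 0.0239 0.172 ]
orange_cap [182.7  88.6] 0.81 [0.6258 0.0765 0.13  ]
nozzle_tip [180.8  84.7] 0.82 [0.6269 0.0747 0.142 ]
```

View pics/w10c.png

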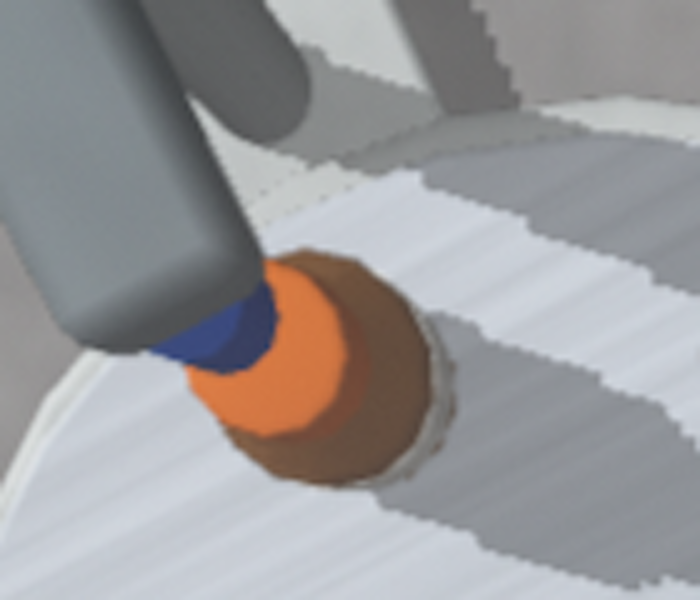

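```bash
python3 - <<'E'
from h import *
P=vision.camera_params('wrist')
im=cv2.imread('pics/w10.png').astype(int)
b,g,r=im[...,0],im[...,1],im[...,2]
blue=(b>r+35)&(b>g+25); org=(r>180)&(g<150)&(b<100)
def pr(X):
    q=np.array(P['R'])@X+np.array(P['t']); q=np.array(P['intrinsics'])@q; return q[:2]/q[2]
th=np.linspace(0,2*np.pi,60)
c=np.array([.5466,.0243])
big=cv2.resize(im[20:140,130:270].astype(np.uint8),None,fx=5,fy=5,interpolation=2)
def draw(cen,rad,z,col):
    pts=np.array([(pr(np.array([cen[0]+rad*np.cos(t),cen[1]+rad*np.sin(t),z]))-[130,20]+.5)*5 for t in th]).astype(np.int32)
    cv2.polylines(big,[pts],True,col,1)
u=lambda a:np.array([np.cos(np.radians(a)),np.sin(np.radians(a))])
draw(c+.095*u(32.4),.006,.142,(255,255,0))
draw(c+.095*u(33.4),.0105,.13,(0,255,0))
cv2.imwrite('pics/w10d.png',big)
# sweep fit of edges
E
```

```text
(no output)
```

View pics/w10d.png

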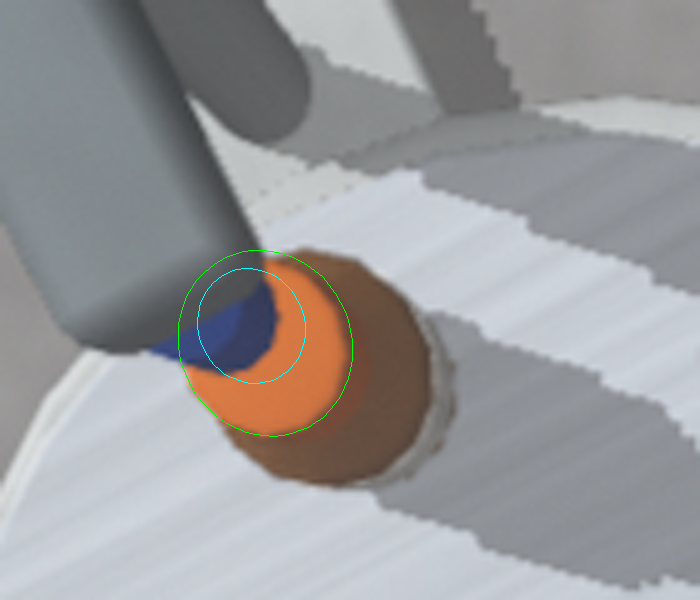

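```bash
python3 - <<'E'
from h import *
P=vision.camera_params('wrist')
im=cv2.imread('pics/w10.png')
def pr(X):
    q=np.array(P['R'])@X+np.array(P['t']); q=np.array(P['intrinsics'])@q; return q[:2]/q[2]
c=np.array([.5466,.0243])
u=lambda a:np.array([np.cos(np.radians(a)),np.sin(np.radians(a))])
outs=[]
for a in (32,34):
    big=cv2.resize(im[0:140,130:270],None,fx=4,fy=4,interpolation=2)
    e=u(a);n=np.array([-e[1],e[0]])
    def poly(L,col):
        pts=np.array([(pr(np.append(c+r*e+t*n,z))-[130,0]+.5)*4 for r,t,z in L]).astype(np.int32); cv2.polylines(big,[pts],True,col,1)
    for z,col in((.179,(0,255,0)),(.165,(0,255,255))): poly([(.092,-.009,z),(.162,-.009,z),(.162,.009,z),(.092,.009,z)],col)
    th=np.linspace(0,6.28,40)
    for z in (.142,.155): poly([(.095+.006*np.cos(t),.006*np.sin(t),z) for t in th],(255,255,0))
    outs.append(big[:,:400])
cv2.imwrite('pics/w10e.png',np.hstack(outs))
E
```

```text
(no output)
```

View pics/w10e.png

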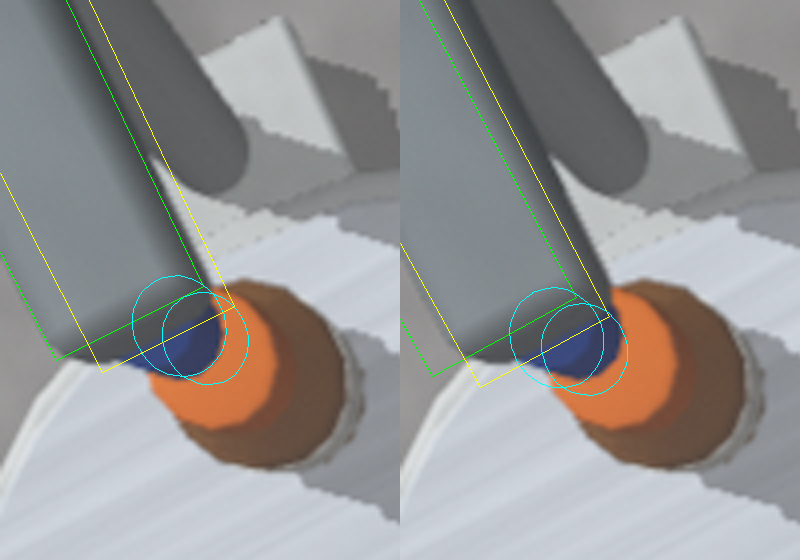

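```bash
python3 - <<'E'
import cv2
im=cv2.imread('pics/w10.png'); cv2.imwrite('pics/w10f.png',cv2.resize(im[40:290,90:410],None,fx=2.4,fy=2.4,interpolation=2))
E
```

```text
(no output)
```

View pics/w10f.png

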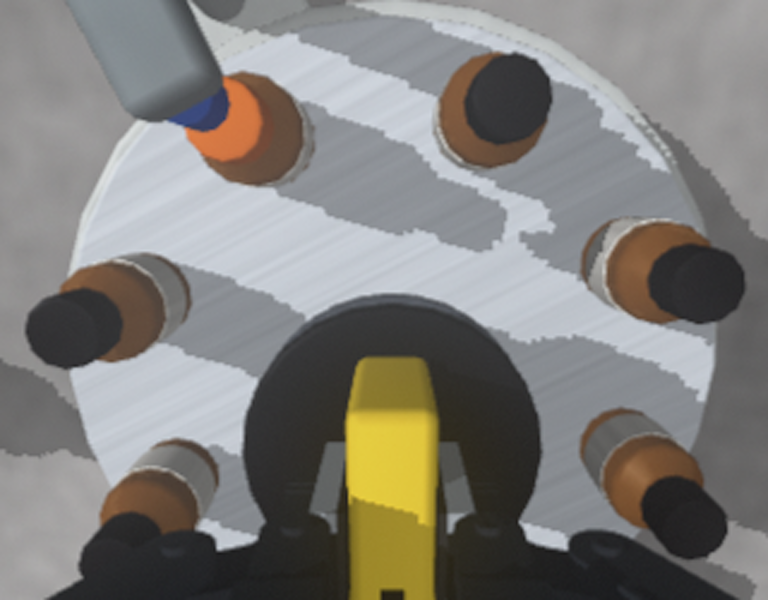

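```bash
python3 - <<'E'
from h import *
from scipy.optimize import least_squares
P=vision.camera_params('wrist')
px=[(223,120),(510,97),(708,284),(692,521),(67,328)]; k=np.array([0,-1,-2,-3,1])
X=np.array([onplane('wrist',(90+u/2.4,40+v/2.4),.13,P)[:2] for u,v in px])
def f(v):
    ph=np.radians(v[2]+45*k)
    return (v[:2]+.095*np.stack([np.cos(ph),np.sin(ph)],1)-X).ravel()
r=least_squares(f,[.546,.024,33]); print(r.x,(r.fun*1000).round(1))
c=r.x[:2]
# nozzle tip: observed centre at 5x crop approx (221..230,318)
for uv in ((221,316),(230,318)):
    w=onplane('wrist',(130+uv[0]/5,20+uv[1]/5),.142,P)[:2]; d=w-c; print(w,np.degrees(np.arctan2(d[1],d[0])),np.hypot(*d))
# bar lower right edge (z=.165,t=-.009): 4x crop pts (150,160),(212,290)
E1=[onplane('wrist',(130+u/4,v/4),.165,P)[:2] for u,v in((150,160),(205,275))]
d=E1[0]-E1[1]; a=np.arctan2(d[1],d[0]); n=np.array([-np.sin(a),np.cos(a)]); print('edge dir',np.degrees(a),'lat off of edge from axis',(E1[1]-c)@n)
for A in (31,32,33,34): 
    n=np.array([-np.sin(np.radians(A)),np.cos(np.radians(A))]); print(A,[(e-c)@n for e in E1])
E
```

```text
[5.47850958e-01 2.26378239e-02 3.46631377e+01] [ 0.9  0.3  1.  -0.3  0.3  0.  -1.3 -1.3 -0.9  1.2]
[0.62722516 0.07836682] 35.07287267407883 0.09698445412932519
[0.62715423 0.07735899] 34.606609627117074 0.09635048060278024
edge dir 32.04499738905286 lat off of edge from axis -0.00556805249081899
31 [np.float64(-0.003571942476676497), np.float64(-0.0038154952198994705)]
32 [np.float64(-0.005482133777880007), np.float64(-0.0054926216931116805)]
33 [np.float64(-0.007390655168028153), np.float64(-0.00716807506054795)]
34 [np.float64(-0.009296925293017242), np.float64(-0.00884134496288208)]
```

>>> apply_moves --increments '[{"x":0,"y":0.02,"z":0,"ax":0,"ay":0,"az":0,"grip":1},{"x":0,"y":0,"z":0,"ax":0,"ay":0,"az":0,"grip":0.5},{"x":0,"y":0,"z":0,"ax":0,"ay":0,"az":0,"grip":0.3},{"x":0,"y":0,"z":0,"ax":0,"ay":0,"az":0,"grip":0.2},{"x":0,"y":-1.5,"z":0,"ax":0,"ay":0,"az":0,"grip":0.2},{"x":0,"y":-3.5,"z":0,"ax":0,"ay":0,"az":0,"grip":0.2},{"x":0,"y":-5.5,"z":0,"ax":0,"ay":0,"az":0,"grip":0.2},{"x":0,"y":-8,"z":0,"ax":0,"ay":0,"az":0,"grip":0.2},{"x":0,"y":-8,"z":0,"ax":0,"ay":0,"az":0,"grip":0.2},{"x":0,"y":-8,"z":0,"ax":0,"ay":0,"az":0,"grip":0.2}]'

```text
time_s: 20.65
eef_pos: [0.5477, 0.0244, 0.2632]
eef_rot: [0.535, -0.532, 0.463, -0.466]
wrist_force: [0.4, 0.0, -0.9]
opening: 0.799
```

```bash
python3 s.py;python3 look.py w11.png .172; python3 - <<'E'
from h import *
im=cv2.imread('pics/w11.png'); cv2.imwrite('pics/w11c.png',cv2.resize(im[20:270,90:410],None,fx=2.4,fy=2.4,interpolation=2))
im=snap('scene','s11.png'); cv2.imwrite('pics/s11c.png',cv2.resize(im[150:250,190:310,::-1],None,fx=6,fy=6,interpolation=2))
c=np.array([.5466,.0243]); n=np.array([np.cos(np.radians(32.3)),np.sin(np.radians(32.3))])
t=c-n*.16
plan([t[0],t[1],.26],122)
E
```

```text
[0.5477 0.0244 0.2632] -82.13 F [ 0.36  0.01 -0.88] T [-0.01  0.04 -0.03] 0.799 q6 1.261 20.65 tilt [ 0.007 -0.    -1.   ]
[0.5477 0.0244 0.2632] -82.13 [-1.730e-01  1.110e-01  1.672e+00  1.000e-03  1.352e+00  1.261e+00] 20.65 [ 0.36  0.01 -0.88]
base [252.  170.2] 0.61 [0.542  0.0235 0.    ]
knob_grip [253.5 204.2] 0.86 [0.5463 0.0225 0.172 ]
orange_cap [207.5 100.9] 0.87 [0.623  0.0744 0.13  ]
nozzle_tip [205.6  92.9] 0.55 [0.6287 0.0746 0.142 ]
yaw 122 shift cm [  6.62   0.2  -14.67] rotvec [-0.003  2.72  -0.007] now yaw -82.14 q6 1.261 q1 -0.173
```

View pics/w11c.png

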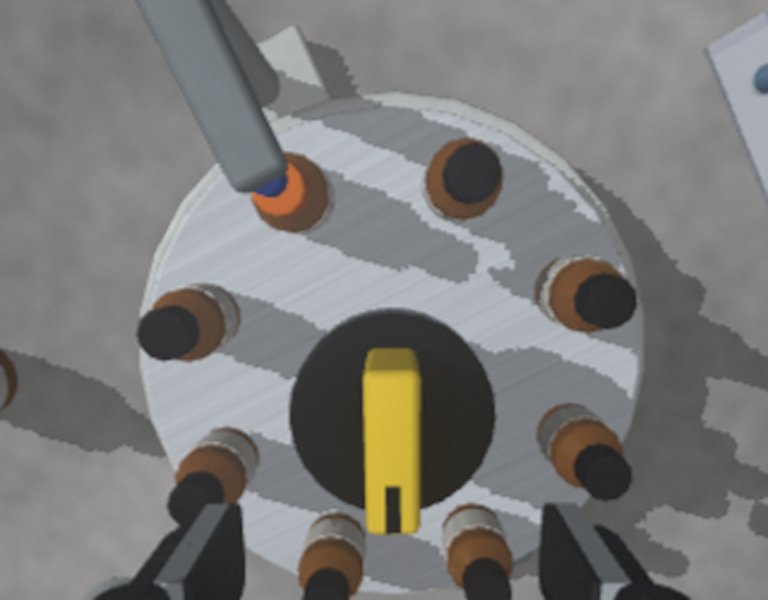

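View pics/s11c.png

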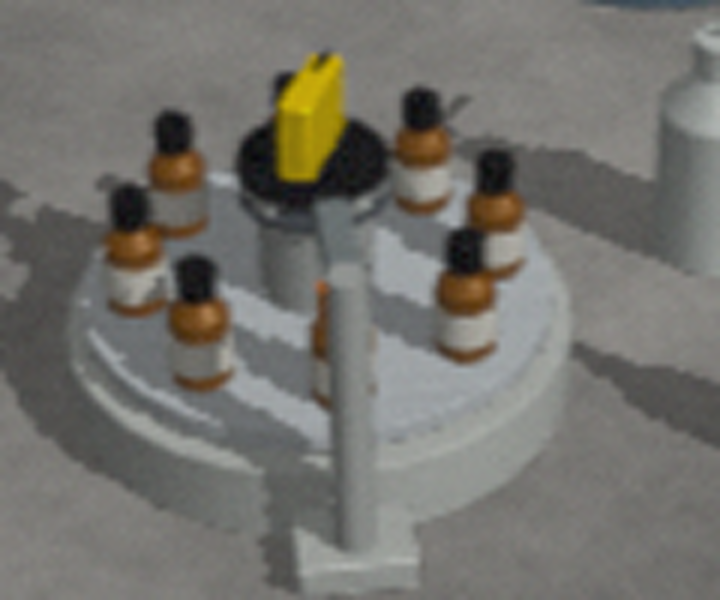

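```bash
python3 - <<'E'
from h import *
from scipy.optimize import least_squares
P=vision.camera_params('scene')
def pr(X):
    q=np.array(P['R'])@X+np.array(P['t']); q=np.array(P['intrinsics'])@q; return q[:2]/q[2]
to=lambda X:(pr(X)-[190,150]+.5)*6
# cap tops: [k, u,v], orange k=0
obs=[(1,465,234),(2,495,153),(3,421,92),(-3,174,117),(-2,131,190),(-1,197,260)]
u=lambda a:np.array([np.cos(np.radians(a)),np.sin(np.radians(a))])
def f(v):
    return np.ravel([to(np.append(v[:2]+.095*u(v[2]+45*k),.13))-[a,b] for k,a,b in obs])/6
r=least_squares(f,[.5466,.0243,33]);print(r.x,r.fun.round(2))
c=r.x[:2]
def g(v):  # post: axis col ; top centre (348,272) , column at row 500: 354
    p=c+.157*u(v[0]); A=to(np.append(p,.18)); B=to(np.append(p,.06)); C=to(np.append(p,.1)); 
    return A,C,B
for t in (31,32,33,34,35): print(t,*[x.round(0) for x in g([t])],'vial body ctr',to(np.append(c+.095*u(t),.085)).round(0))
E
```

```text
[5.45081570e-01 2.23537409e-02 3.44967454e+01] [ 0.23 -0.22  0.15  0.17  0.11 -0.03 -0.14 -0.21 -0.21  0.08 -0.13  0.1 ]
31 [335. 272.] [340. 409.] [342. 474.] vial body ctr [331. 354.]
32 [341. 271.] [346. 409.] [348. 474.] vial body ctr [334. 354.]
33 [347. 271.] [351. 408.] [353. 473.] vial body ctr [338. 353.]
34 [353. 270.] [357. 408.] [359. 473.] vial body ctr [341. 353.]
35 [359. 269.] [363. 407.] [365. 472.] vial body ctr [344. 353.]
```

```bash
python3 - <<'E'
from h import *
c=np.array([.5466,.0243]); n=np.array([np.cos(np.radians(32.5)),np.sin(np.radians(32.5))])
t=c-n*.05
plan([t[0],t[1],.27],-57.5)
E
```

```text
yaw -57.5 shift cm [ 2.08 -0.75 -4.65] rotvec [-0.005 -0.43   0.002] now yaw -82.14 q6 1.261 q1 -0.173
```

>>> apply_moves --increments '[{"x":1,"y":-0.7,"z":-2.3,"ax":0,"ay":-0.15,"az":0,"grip":0.2},{"x":2.1,"y":-0.7,"z":-4.6,"ax":0,"ay":-0.3,"az":0,"grip":0.2},{"x":2.1,"y":-0.7,"z":-4.6,"ax":0,"ay":-0.43,"az":0,"grip":0.2},{"x":2.1,"y":-0.7,"z":-4.6,"ax":0,"ay":-0.43,"az":0,"grip":0.2},{"x":2.1,"y":-0.7,"z":-4.6,"ax":0,"ay":-0.43,"az":0,"grip":0.2}]'

```text
time_s: 21.58
eef_pos: [0.505, -0.0026, 0.2693]
eef_rot: [0.621, -0.619, 0.339, -0.342]
wrist_force: [0.4, 0.4, -0.2]
opening: 0.799
```

>>> apply_moves --increments '[{"x":0,"y":-0.5,"z":0,"ax":0.15,"ay":0,"az":0,"grip":0.2},{"x":0,"y":-0.5,"z":0,"ax":0.3,"ay":0,"az":0,"grip":0.2},{"x":0,"y":-0.5,"z":0,"ax":0.45,"ay":0,"az":0,"grip":0.2},{"x":0,"y":-0.5,"z":0,"ax":0.6,"ay":0,"az":0,"grip":0.2},{"x":0,"y":-0.5,"z":0,"ax":0.8,"ay":0,"az":0,"grip":0.2},{"x":0,"y":-0.5,"z":0,"ax":0.8,"ay":0,"az":0,"grip":0.2},{"x":0,"y":-0.5,"z":0,"ax":0.8,"ay":0,"az":0,"grip":0.2},{"x":0,"y":-0.5,"z":0,"ax":0.8,"ay":0,"az":0,"grip":0.2}]'

```text
time_s: 22.58
eef_pos: [0.5058, -0.0025, 0.2754]
eef_rot: [0.812, -0.329, 0.179, -0.447]
wrist_force: [-0.1, -0.1, 0.8]
opening: 0.8
```

```bash
python3 s.py;python3 look.py w12.png .172; python3 - <<'E'
from h import *
im=cv2.imread('pics/w12.png'); cv2.imwrite('pics/w12c.png',cv2.resize(im[60:310,100:420],None,fx=2.4,fy=2.4,interpolation=2))
E
```

```text
[ 0.5058 -0.0025  0.2754] -57.56 F [-0.12 -0.07  0.76] T [-0.19  0.3   0.06] 0.8 q6 -0.042 22.575 tilt [ 0.609  0.384 -0.694]
[ 0.5058 -0.0025  0.2754] -57.56 [-0.686 -0.303  2.214  0.868  1.108 -0.042] 22.575 [-0.12 -0.07  0.76]
base [250.9 282.6] 0.8 [0.5434 0.023  0.    ]
knob_grip [254.1 240.6] 0.77 [0.5467 0.0211 0.172 ]
knob_grip [252.5 253.1] 0.26 [0.536  0.0161 0.172 ]
orange_cap [250.3 178.7] 0.72 [0.6248 0.0757 0.13  ]
```

View pics/w12.png

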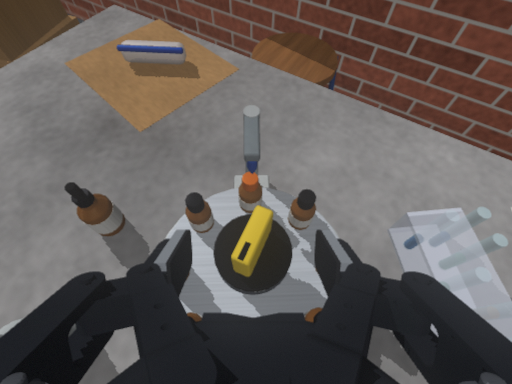

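Great head-on view: nozzle ≈(252,167), orange cap ≈(250,179). Measure it finely.

```bash
python3 - <<'E'
from h import *
im=cv2.imread('pics/w12.png'); cv2.imwrite('pics/w12d.png',cv2.resize(im[95:215,215:295],None,fx=5,fy=5,interpolation=2))
P=vision.camera_params('wrist')
def pr(X):
    q=np.array(P['R'])@X+np.array(P['t']); q=np.array(P['intrinsics'])@q; return ((q[:2]/q[2])-[215,95]+.5)*5
u=lambda a:np.array([np.cos(np.radians(a)),np.sin(np.radians(a))])
c=np.array([.5466,.0243])
for a in (31,32,33,34): print(a,'tip',pr(np.append(c+.095*u(a),.142)).round(),'cap',pr(np.append(c+.095*u(a),.13)).round(),'bar end',pr(np.append(c+.092*u(a),.179)).round(),'bar far',pr(np.append(c+.162*u(a),.179)).round(),'axis',pr(np.append(c,.188)).round())
E
```

```text
31 tip [197. 387.] cap [197. 415.] bar end [198. 300.] bar far [205.  69.] axis [187. 687.]
32 tip [191. 387.] cap [190. 415.] bar end [191. 300.] bar far [193.  69.] axis [187. 687.]
33 tip [184. 387.] cap [184. 415.] bar end [183. 300.] bar far [181.  69.] axis [187. 687.]
34 tip [177. 387.] cap [177. 415.] bar end [176. 300.] bar far [170.  69.] axis [187. 687.]
```

View pics/w12d.png

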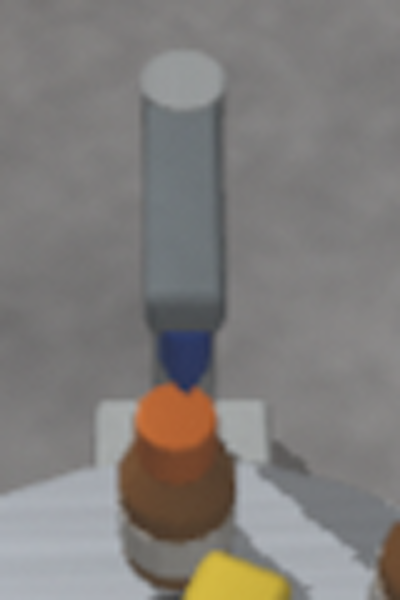

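>>> apply_moves --increments '[{"x":0,"y":0,"z":0,"ax":-0.15,"ay":0,"az":0,"grip":0.2},{"x":0,"y":0,"z":0,"ax":-0.3,"ay":0,"az":0,"grip":0.2},{"x":0,"y":0,"z":0,"ax":-0.45,"ay":0,"az":0,"grip":0.2},{"x":0,"y":0,"z":0,"ax":-0.6,"ay":0,"az":0,"grip":0.2},{"x":0,"y":0,"z":0,"ax":-0.8,"ay":0,"az":0,"grip":0.2},{"x":0,"y":0,"z":0,"ax":-0.8,"ay":0,"az":0,"grip":0.2},{"x":0,"y":0,"z":0,"ax":-0.8,"ay":0,"az":0,"grip":0.2}]'

```text
time_s: 23.7
eef_pos: [0.505, -0.0016, 0.274]
eef_rot: [0.621, -0.618, 0.339, -0.342]
wrist_force: [0.1, -0.0, 0.7]
opening: 0.804
```

```bash
python3 s.py; python3 - <<'E'
from h import *
plan([.5475,.0243,.236],-82.1)
E
```

```text
[ 0.505  -0.0016  0.274 ] -57.5 F [ 0.07 -0.01  0.73] T [ 0.03 -0.01 -0.  ] 0.804 q6 0.762 23.7 tilt [ 0.006  0.002 -1.   ]
yaw -82.1 shift cm [0.09 3.83 4.96] rotvec [-0.006  0.429  0.   ] now yaw -57.5 q6 0.762 q1 -0.241
```

>>> apply_moves --increments '[{"x":0,"y":0.5,"z":1.5,"ax":0,"ay":0.14,"az":0,"grip":0.2},{"x":0.1,"y":1.2,"z":3.5,"ax":0,"ay":0.28,"az":0,"grip":0.2},{"x":0.1,"y":2,"z":5,"ax":-0.006,"ay":0.43,"az":0,"grip":0.2},{"x":0.1,"y":3,"z":5,"ax":-0.006,"ay":0.43,"az":0,"grip":0.2},{"x":0.1,"y":3.8,"z":5,"ax":-0.006,"ay":0.43,"az":0,"grip":0.2},{"x":0.1,"y":3.8,"z":5,"ax":-0.006,"ay":0.43,"az":0,"grip":0.2},{"x":0.1,"y":3.8,"z":5,"ax":-0.006,"ay":0.43,"az":0,"grip":0.2}]'

```text
time_s: 24.58
eef_pos: [0.5478, 0.0241, 0.2366]
eef_rot: [0.533, -0.533, 0.464, -0.465]
wrist_force: [-0.2, 0.5, -0.0]
opening: 0.807
```

```bash
python3 s.py; python3 - <<'E'
from h import *
plan([.5475,.0243,.1835],-82.1)
E
python3 look.py w13.png .172
```

```text
[0.5478 0.0241 0.2366] -82.11 F [-0.2   0.5  -0.01] T [-0.01  0.07  0.  ] 0.807 q6 1.261 24.575 tilt [ 0.001 -0.    -1.   ]
yaw -82.1 shift cm [-0.02  5.31 -0.03] rotvec [-0.001 -0.     0.   ] now yaw -82.11 q6 1.261 q1 -0.172
[0.5478 0.0241 0.2366] -82.11 [-0.172  0.139  1.695 -0.     1.306  1.261] 24.575 [-0.2   0.5  -0.01]
base [253.7 170.4] 0.84 [0.5458 0.0215 0.    ]
knob_grip [253.9 217. ] 0.87 [0.5449 0.0218 0.172 ]
orange_cap [201.6  96.7] 0.94 [0.624  0.0745 0.13  ]
nozzle_tip [195.4  92.2] 0.66 [0.626  0.0772 0.142 ]
```

View pics/w13.png

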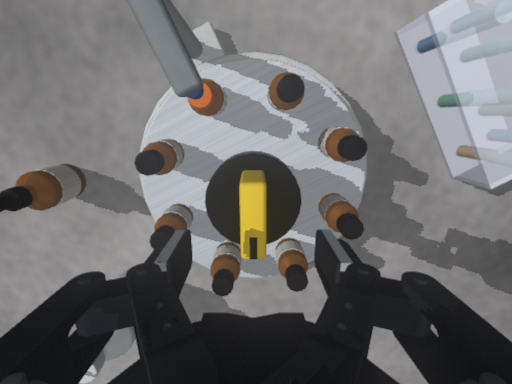

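Bar is centred between the jaws and square. Descend, grip, and turn the last ~1.4°.

>>> apply_moves --increments '[{"x":0,"y":2,"z":0,"ax":0,"ay":0,"az":0,"grip":0.2},{"x":0,"y":4,"z":0,"ax":0,"ay":0,"az":0,"grip":0.2},{"x":0,"y":5.3,"z":0,"ax":0,"ay":0,"az":0,"grip":0.3},{"x":0,"y":5.3,"z":0,"ax":0,"ay":0,"az":0,"grip":0.6},{"x":0,"y":5.3,"z":0,"ax":0,"ay":0,"az":0,"grip":0.8},{"x":0,"y":5.3,"z":0,"ax":0,"ay":0,"az":0,"grip":1},{"x":0,"y":5.3,"z":0,"ax":0,"ay":0,"az":0,"grip":1},{"x":0,"y":5.3,"z":0,"ax":0,"ay":0,"az":0,"grip":1}]'

```text
time_s: 25.82
eef_pos: [0.5487, 0.0244, 0.1846]
eef_rot: [0.534, -0.533, 0.464, -0.465]
wrist_force: [-0.6, 0.2, 6.1]
opening: 0.199
```

>>> apply_moves --increments '[{"x":0,"y":0.03,"z":0,"ax":0,"ay":0.012,"az":0,"grip":1},{"x":0,"y":0.03,"z":0,"ax":0,"ay":0.025,"az":0,"grip":1},{"x":0,"y":0.03,"z":0,"ax":0,"ay":0.025,"az":0,"grip":1},{"x":0,"y":0.03,"z":0,"ax":0,"ay":0.025,"az":0,"grip":1}]'

```text
time_s: 26.32
eef_pos: [0.5488, 0.0244, 0.1846]
eef_rot: [0.528, -0.527, 0.47, -0.472]
wrist_force: [-1.9, -0.0, 5.7]
opening: 0.202
```

```bash
python3 s.py;python3 look.py w14.png .172; python3 - <<'E'
from h import *
im=cv2.imread('pics/w14.png'); cv2.imwrite('pics/w14c.png',cv2.resize(im[20:140,130:270],None,fx=5,fy=5,interpolation=2))
E
```

```text
[0.5488 0.0244 0.1846] -83.57 F [-1.87 -0.02  5.67] T [0.08 0.42 0.1 ] 0.202 q6 1.287 26.325 tilt [ 0.003 -0.001 -1.   ]
[0.5488 0.0244 0.1846] -83.57 [-0.172  0.198  1.74  -0.     1.201  1.287] 26.325 [-1.87 -0.02  5.67]
base [253.8 178.7] 0.83 [0.5475 0.0218 0.    ]
knob_grip [254.6 251.7] 0.86 [0.5458 0.0219 0.172 ]
orange_cap [183.3  88.8] 0.62 [0.6272 0.0744 0.13  ]
nozzle_tip [176.1  88.7] 0.57 [0.6259 0.0754 0.142 ]
```

View pics/w14c.png

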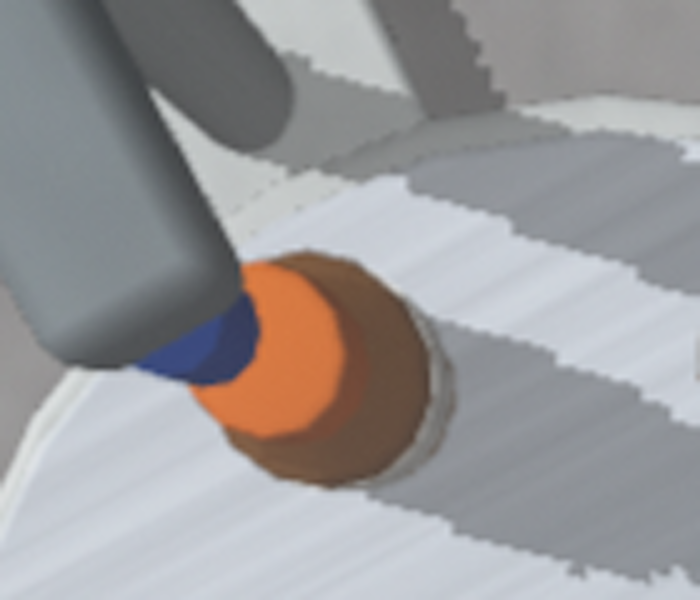

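>>> apply_moves --increments '[{"x":0,"y":0.02,"z":0,"ax":0,"ay":0,"az":0,"grip":1},{"x":0,"y":0,"z":0,"ax":0,"ay":0,"az":0,"grip":0.5},{"x":0,"y":0,"z":0,"ax":0,"ay":0,"az":0,"grip":0.3},{"x":0,"y":0,"z":0,"ax":0,"ay":0,"az":0,"grip":0.2},{"x":0,"y":-1.5,"z":0,"ax":0,"ay":0,"az":0,"grip":0.2},{"x":0,"y":-3.5,"z":0,"ax":0,"ay":0,"az":0,"grip":0.2},{"x":0,"y":-5.5,"z":0,"ax":0,"ay":0,"az":0,"grip":0.2},{"x":0,"y":-8,"z":0,"ax":0,"ay":0,"az":0,"grip":0.2},{"x":1.1,"y":-8.5,"z":-2.3,"ax":0,"ay":-0.15,"az":0,"grip":0.2},{"x":2.2,"y":-8.5,"z":-4.6,"ax":0,"ay":-0.3,"az":0,"grip":0.2},{"x":2.2,"y":-9,"z":-4.6,"ax":0,"ay":-0.45,"az":0,"grip":0.2},{"x":2.2,"y":-9,"z":-4.6,"ax":0,"ay":-0.45,"az":0,"grip":0.2}]'

```text
time_s: 28.08
eef_pos: [0.5057, -0.0028, 0.2761]
eef_rot: [0.619, -0.618, 0.34, -0.344]
wrist_force: [-0.3, -0.0, 0.5]
opening: 0.803
```

>>> apply_moves --increments '[{"x":0,"y":0,"z":0,"ax":0.15,"ay":0,"az":0,"grip":0.2},{"x":0,"y":0,"z":0,"ax":0.3,"ay":0,"az":0,"grip":0.2},{"x":0,"y":0,"z":0,"ax":0.45,"ay":0,"az":0,"grip":0.2},{"x":0,"y":0,"z":0,"ax":0.6,"ay":0,"az":0,"grip":0.2},{"x":0,"y":0,"z":0,"ax":0.8,"ay":0,"az":0,"grip":0.2},{"x":0,"y":0,"z":0,"ax":0.8,"ay":0,"az":0,"grip":0.2},{"x":0,"y":0,"z":0,"ax":0.8,"ay":0,"az":0,"grip":0.2},{"x":0,"y":0,"z":0,"ax":0.8,"ay":0,"az":0,"grip":0.2}]'

```text
time_s: 29.08
eef_pos: [0.5065, -0.0028, 0.2772]
eef_rot: [0.811, -0.329, 0.179, -0.449]
wrist_force: [-0.0, -0.0, -0.2]
opening: 0.799
```

```bash
python3 s.py;python3 look.py w15.png .172; python3 - <<'E'
from h import *
im=cv2.imread('pics/w15.png'); a=cv2.resize(im[95:215,215:295],None,fx=5,fy=5,interpolation=2)
s=snap('scene','s15.png')[150:250,190:310,::-1]; s=cv2.resize(s,(400,333),interpolation=2); 
o=np.zeros((600,800,3),np.uint8); o[:,:400]=a; o[:333,400:]=s; cv2.imwrite('pics/f15.png',o)
E
```

```text
[ 0.5065 -0.0028  0.2772] -57.82 F [-0.02 -0.02 -0.16] T [-0.19  0.33  0.02] 0.799 q6 -0.033 29.075 tilt [ 0.611  0.38  -0.695]
[ 0.5065 -0.0028  0.2772] -57.82 [-0.683 -0.306  2.211  0.865  1.105 -0.033] 29.075 [-0.02 -0.02 -0.16]
base [253. 282.] 0.77 [0.547  0.0203 0.    ]
knob_grip [253.1 256.3] 0.61 [0.5351 0.0138 0.172 ]
knob_grip [251.7 241. ] 0.6 [0.5466 0.0225 0.172 ]
orange_cap [251.8 179.1] 0.92 [0.6273 0.0734 0.13  ]
nozzle_tip [248.  173.7] 0.59 [0.6248 0.0772 0.142 ]
```

View pics/f15.png

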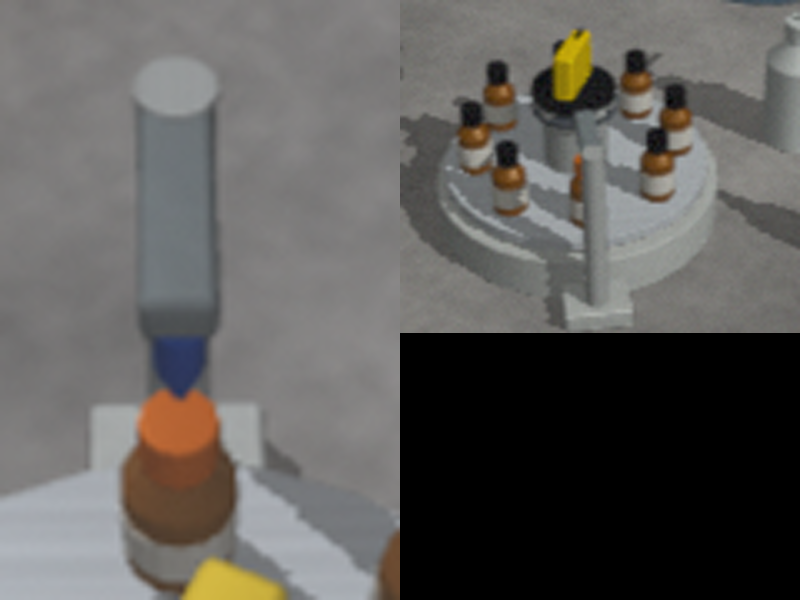

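View pics/s15.png

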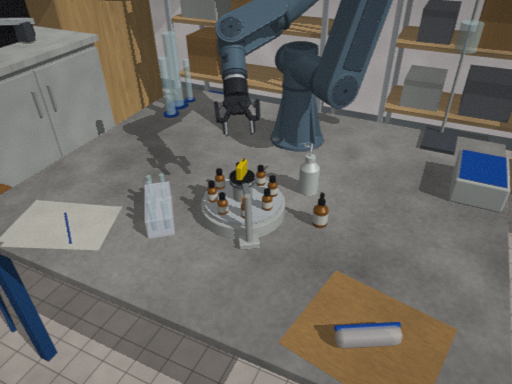

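```bash
python3 - <<'E'
from h import *
P=vision.camera_params('scene')
def pr(X):
    q=np.array(P['R'])@X+np.array(P['t']); q=np.array(P['intrinsics'])@q; return q[:2]/q[2]
print('axis at flange top up/in gear',pr(np.array([.5466,.0243,.162])),pr(np.array([.5466,.0243,.150])))
for f in('scene0','s6','s11','s15'):
    im=cv2.imread(f'pics/{f}.png').astype(int)[150:210,220:264]
    dark=(im.max(2)<50).astype(np.uint8)
    n,l,st,ce=cv2.connectedComponentsWithStats(dark); i=1+np.argmax(st[1:,4])
    y=((im[...,2]>150)&(im[...,0]<80)&(im[...,1]>120)); r=np.where(y)
    print(f,'flange bbox',st[i]+[220,150,0,0,0],'yellow rows',r[0].min()+150,r[0].max()+150, 'left/right flange rows',)
E
```

```text
axis at flange top up/in gear [241.89547605 169.80963385] [242.02757773 173.12759317]
scene0 flange bbox [229 167  25  15 212] yellow rows 155 176 left/right flange rows
s6 flange bbox [230 171  24  14 174] yellow rows 159 206 left/right flange rows
s11 flange bbox [230 170  25  16 192] yellow rows 159 202 left/right flange rows
s15 flange bbox [230 170  24  15 187] yellow rows 159 179 left/right flange rows
```

```bash
python3 -c "
from h import *
print(ticket.hand_in())"
```

```text
the job is handed in; nothing more can be done
None
```

The knob is in gear, the orange-capped vial stands under the blue nozzle, and I have handed the job in at about 29 s.

**Engaging:** I eased the knob down until the teeth met 4 mm down. I then rocked it round about 32° with a light press (peak about 9.5 N) until it meshed. It went 12 mm in all to a firm stop, and after I let go it stayed down.

**Winding:** I took the knob again and wound the turntable about 170° clockwise, seen from above, then let go. A tilted head-on wrist picture showed the cap about 1.4° (roughly 2 mm) short. I took the knob once more, turned it that much further and let go.

**Last checks:**
- **Alignment:** in the final head-on picture the nozzle tip and cap centre line up within about 1 pixel of the 5× enlargement (180 against 179), well under 1 mm.
- **Knob height:** in the scene camera the flange sits about 3 pixels lower than at the start, as it should when fully in gear.
- **Clearance:** wrist force is about zero, the gripper is clear, and the bottles and rack look as they were.

**Disagreements:** the network's guess for the nozzle tip, where the bar partly hides it, was off by a few mm in some views. My first hand fit treated the tapered nozzle as a straight cylinder and wrongly showed it already lined up. I went by the head-on and scene pictures, which agreed with each other.

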